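# Pack a door-lock kit in layers

## Robot

A 6-joint arm with a two-finger parallel gripper is mounted at the origin on the work surface. World frame = base frame: x ahead of the robot, y to its left, z up, the work surface at z = 0. Lengths are in m, angles in rad, forces in N, time in s.
With the tool pointing down it reaches from about 0.35 to 0.875 m from the base axis. Payload 4.2 kg.
Tool frame: the origin (TCP) lies on the mounting face of the last link; the fingertips stand 182 mm ahead of it and the grasp point (between the pads) lies 164 mm ahead of it; z points along the fingers, y is the line along which they close (so a half turn about z gives the same grasp; the last joint's range is limited). The gripper opens to 87 mm and grips with 3 to 60 N. Pads are 19 mm wide; open, the fingers measure 117 mm over their backs; the gripper's body (75 mm by 190 mm) begins 51 mm behind the grasp point.
Start: joints at [1.471, 0.385, 0.008, 0, -1.194, -0.259], TCP at [0.219, 0.585, 0.405] pointing down, gripper open.
Joint ranges: [-3.14, 3.14], [-1.21, 2.06], [-1.07, 1.41], [-3.16, 2.05], [-2.99, -0.16], [-3.1, 3.1]. Speed limits (rad/s): [2.79, 2.79, 3.14, 3.14, 3.14, 3.14].

## Interface

Orientations are given as a 3x3 rotation matrix whose columns are the frame's x, y, z axes.
In Python, from station import bot gives the robot as it stands.
- The arm moves only by the tool step_arm, never from a script. Its argument "steps" is a list of rows, each a list of 3 entries, a list of its own where there are three numbers: the shift along the world's x, y, z in m, then the turn, a rotation vector about the world's x, y, z in units of 6 degrees (1.0 is 6 degrees), then the gripper's target within -1 to 1 (shut at 1, half-way at 0, fully open at -1). A call has 1 to 5 rows; each row is the pose to reach, as a shift and turn from the pose commanded when the call began; what a row does not reach only later rows make up. A row lasts 1/12 s, in which the tool goes at most 41.7 mm and 7.16 degrees, less where a joint would pass 70% of its speed; a pose out of reach is approached as far as the arm can. A call with a gripper value outside its range is refused whole. The fingers move at their own pace and stop on an object; "grip_force" is the grip in N (left out, the last holds). Time passes only in rows, so rows that repeat a pose let the fingers close. It gives the time, the measured TCP pose, the force, the opening and the grip force at its end, in the units of the state.
- bot.sense(): the state, without advancing time (a new reading comes with each control period).
- bot.snapshot(name): name is "side" or "top"; returns the picture (480x640x3 uint8, blue, green, red); there is no depth.
- bot.calibration(name): a dict with "K" (3x3 intrinsics, pixels), "world_to_cam" (4x4, takes a point from world to camera coordinates). Camera axes: x right, y down, z forward; pixel columns grow to the right and rows downward; lengths in m; the calibration is good to about 2 mm. A picture is of the moment at which its call begins. calibration takes no time and is no camera call.
- bot.close_job(): hands the job in; it is judged then, once.
The state is a dict: "clock": time; "qpos": joint angles; "qd": joint speeds; "joint_torque": joint torques, N m; "ee_pos": TCP position; "orientation": TCP orientation; "wrist_force": force on the tool from outside, world axes, zero at the start; "moment": the same for the moment, N m; "opening": finger opening in m; "grasp_force": force on a finger pad.
Only numpy, scipy, OpenCV 4.12 (cv2) and the standard library are available. Lean on these libraries where they do the work, as an engineer would, in place of code of your own. Each camera call takes 0.05 s, during which the arm holds its last target. There are 200 camera calls.

## Task

Pack the door-lock kit into the black tray: first lay the lock case flat in the long recess, then stand one brass knob in each of the two round wells, and last lay the steel backplate, face up, across the top so that it lies flat on both end ledges between the corner lips. Set the parts down without dropping them, and leave the other things on the bench where they are.

Things in the scene. Friction and masses are not known exactly. Their poses are not given: they have to be found in the camera images.
- tray: Black kit tray fixed to the bench, 236 (x, long axis) x 116 x 42 mm high; origin: centre of its underside, z up. On its 6 mm base a grey plate 166 x 56 mm, top 15 mm above the bench, holds the long recess (middle) and a round well each side of it along x. An end block stands at each x end (see ledge). The long sides are open, with a 12 mm rim at the edge: fingers closing along y have room.
- trough (a point): Centre of the floor of the tray's long recess (6 mm above the bench); the recess is 71 mm along the tray's x, 40 mm along y, 9 mm deep. Axes as the tray's.
- well_a (a point): Centre of the floor of the round well on the tray's -x side: 35 mm across, 9 mm deep, floor 6 mm above the bench, 58 mm from the tray's centre.
- well_b (a point): The same for the round well on the tray's +x side.
- ledge (a point): Point over the tray's centre at the ledges' height, 33 mm above the bench: the centre of the backplate's underside comes here; axes as the tray's. The end blocks (76 mm wide) carry the ledges, 83 to 102.5 mm from the centre along x, bounded by lips 9 mm higher: end lips 102.5 mm from the centre, side lips 26 mm either side of the long axis. Between the blocks the plate bridges a gap.
- easel: Fixed metal easel: base 170 (x) x 110 x 10 mm, and a sloping bed 28 mm wide, 206 mm long, 30 degrees from level, low end at the easel's -x (towards the tray), its middle 90 mm above the bench. A lip 44 mm wide at the low end stands 8 mm over the bed. Both sides of the bed are free. Origin: centre of the base's underside, x level, z up.
- backplate: Loose flat steel door-handle backplate, 196 (x) x 44 (y) x 12 mm (z), about 0.28 kg; handle disc, keyhole and screw heads on its face (+z). Origin: centre of its underside. Starts face up on the easel's 30 degree slope, low end against the lip, long sides overhanging the bed by 8 mm each; grip it across its 44 mm width. Either end may go to either end of the tray.
- lock_case: Loose steel lock case lying flat on the bench: 64 (x, including an 8 mm brass bolt stub at its +x end) x 32 (y) x 18 mm high, about 0.16 kg. Origin: centre of its underside. It may lie either way round in the recess.
- knob_a: Loose plain brass turn-knob, an upright cylinder 24 mm in diameter and 24 mm high, about 60 g. Origin: centre of its underside. Either knob may go in either well.
- knob_b: The other, identical brass knob.
- padlock: Bystander: brass padlock with a steel shackle lying on the bench among the kit's parts, about 64 x 42 x 20 mm; not part of the kit. Origin: on its underside near its middle.
- big_key: Bystander: flat steel key, about 75 mm long and 5 mm thick, lying on the bench.
- screwdriver: Bystander: screwdriver with a black handle, 190 mm long, lying beyond the tray.
- brush: Bystander: brush, 170 mm long, lying beyond the loose parts.
- spray_can: Bystander: white spray can, 58 mm in diameter, 190 mm high, standing beyond the easel and tray.
- screw_jar: Bystander: glass jar with a steel lid, 60 mm in diameter, 60 mm high.

How it is judged:
On the way, in this order (a step that is already met when the one before it is completed fails the run):
1. the lock case lies flat in the long recess, let go (horizontal distance between lock_case and trough below 0.01 m and z of lock_case in the frame of trough between -0.003 and 0.003 m and angle between lock_case's own z axis and vertical below 0.12 rad and angle between the x axis of lock_case and the x axis of tray, either way round below 0.2 rad and contact force between the fingers and lock_case below 0.3 N), for 0.2 s.
2. a brass knob stands in one of the round wells, let go ((((horizontal distance between knob_a and well_a below 0.009 m and z of knob_a in the frame of well_a between -0.003 and 0.003 m and angle between knob_a's own z axis and vertical below 0.12 rad) and contact force between the fingers and knob_a below 0.3 N) or ((horizontal distance between knob_a and well_b below 0.009 m and z of knob_a in the frame of well_b between -0.003 and 0.003 m and angle between knob_a's own z axis and vertical below 0.12 rad) and contact force between the fingers and knob_a below 0.3 N) or ((horizontal distance between knob_b and well_a below 0.009 m and z of knob_b in the frame of well_a between -0.003 and 0.003 m and angle between knob_b's own z axis and vertical below 0.12 rad) and contact force between the fingers and knob_b below 0.3 N) or ((horizontal distance between knob_b and well_b below 0.009 m and z of knob_b in the frame of well_b between -0.003 and 0.003 m and angle between knob_b's own z axis and vertical below 0.12 rad) and contact force between the fingers and knob_b below 0.3 N))), for 0.2 s.
3. one brass knob stands in each round well, let go, the lock case still in its recess ((((horizontal distance between knob_a and well_a below 0.009 m and z of knob_a in the frame of well_a between -0.003 and 0.003 m and angle between knob_a's own z axis and vertical below 0.12 rad) and (horizontal distance between knob_b and well_b below 0.009 m and z of knob_b in the frame of well_b between -0.003 and 0.003 m and angle between knob_b's own z axis and vertical below 0.12 rad)) or ((horizontal distance between knob_a and well_b below 0.009 m and z of knob_a in the frame of well_b between -0.003 and 0.003 m and angle between knob_a's own z axis and vertical below 0.12 rad) and (horizontal distance between knob_b and well_a below 0.009 m and z of knob_b in the frame of well_a between -0.003 and 0.003 m and angle between knob_b's own z axis and vertical below 0.12 rad))) and horizontal distance between lock_case and trough below 0.01 m and z of lock_case in the frame of trough between -0.003 and 0.003 m and angle between lock_case's own z axis and vertical below 0.12 rad and angle between the x axis of lock_case and the x axis of tray, either way round below 0.2 rad and contact force between the fingers and knob_a below 0.3 N and contact force between the fingers and knob_b below 0.3 N), for 0.2 s.
4. the backplate lies flat on both end ledges (horizontal distance between backplate and ledge below 0.008 m and z of backplate in the frame of ledge between -0.003 and 0.003 m and angle between backplate's own z axis and vertical below 0.06 rad and angle between the x axis of backplate and the x axis of tray, either way round below 0.12 rad), for 0.2 s.
At the end, for the whole second after the job is handed in: Lock case flat in the long recess (10 mm, 0.2 rad), a knob upright in each well (9 mm), backplate face up and flat on both ledges (8 mm, tilt 0.06 rad, 0.12 rad along the tray), either way round; all within 3 mm of height, released, at rest (all of step 3 and all of step 4 and linear speed of each of lock_case, knob_a, knob_b, backplate below 0.02 m/s and contact force between the fingers and lock_case below 0.3 N and contact force between the fingers and backplate below 0.3 N); the robot touches nothing.
It fails at once if a bystander (padlock, key, screwdriver, brush, can or jar) is moved more than 30 mm (distance of any of padlock, big_key, screwdriver, brush, spray_can, screw_jar from where it was at the start of the episode above 0.03 m).
It fails at once if a kit part is dropped or thrown: faster than 0.7 m/s with no finger on it ((linear speed of lock_case above 0.7 m/s and contact force between the fingers and lock_case below 0.05 N) or (linear speed of knob_a above 0.7 m/s and contact force between the fingers and knob_a below 0.05 N) or (linear speed of knob_b above 0.7 m/s and contact force between the fingers and knob_b below 0.05 N) or (linear speed of backplate above 0.7 m/s and contact force between the fingers and backplate below 0.05 N)).
It fails at once if the backplate is let fall from a slant: turning faster than 4 rad/s with no finger on it (angular speed of backplate above 4 rad/s and contact force between the fingers and backplate below 0.05 N).
It also fails if it takes over 67 s, if anything falls off the work surface, if the arm or the gripper's body presses on something with over 40 N, if the wrist force passes 120 N, or if a joint passes its speed limit or range.

## Working session

There is one attempt and no reset: what is moved stays moved. The work goes in short steps, Python scripts to look and compute and a tool call to move; the robot and the scene stay as the last step left them, time stands still between calls to the robot, and variables do not carry over. Pictures are saved under pics/ and viewed, at most 10 in all, crops included, and the job is handed in when it is done.

Besides the shell and the picture viewer there is one more tool, called after "Call:" as name(argument=value, ...) on one line, values as JSON. step_arm: Moves the arm, as the interface text tells. Its arguments: {"type":"object","properties":{"steps":{"type":"array"},"grip_force":{"type":"number"}},"required":["steps"]}

```bash
mkdir -p pics
python3 - <<'E'
from station import bot
import cv2,numpy as np
for n in("side","top"):
    cv2.imwrite(f"pics/{n}0.png",bot.snapshot(n)); c=bot.calibration(n); print(n,np.round(c["K"],1).tolist(),np.round(c["world_to_cam"],4).tolist())
s=bot.sense();print(s)
E
```

```text
side [[618.0, 0.0, 321.8], [0.0, 618.0, 245.1], [0.0, 0.0, 1.0]] [[0.8765, -0.4809, 0.0233, -0.4878], [-0.2474, -0.4913, -0.8351, 0.2056], [0.413, 0.7262, -0.5496, 1.1082], [0.0, 0.0, 0.0, 1.0]]
top [[462.7, 0.0, 318.3], [0.0, 462.7, 237.6], [0.0, 0.0, 1.0]] [[-0.0156, -0.9998, -0.0077, -0.0217], [-0.9949, 0.0163, -0.0993, 0.5722], [0.0994, 0.0061, -0.995, 1.0339], [0.0, 0.0, 0.0, 1.0]]
{'clock': 0.1, 'qpos': array([ 1.47057626e+00,  3.85498158e-01,  6.76642916e-03, -3.79709572e-04,
       -1.19400047e+00, -2.58582377e-01]), 'qd': array([-0.00027839, -0.00134438,  0.00351421,  0.00108977, -0.00064793,
        0.00070301]), 'joint_torque': array([-3.52252182e-04, -3.91688848e+01,  1.87936234e+01,  4.23189774e+00,
        1.34581453e-02, -7.68974883e-05]), 'ee_pos': array([0.21939213, 0.58504496, 0.40376721]), 'orientation': array([[ 9.36268873e-01, -3.51283790e-01, -5.44986387e-04],
       [-3.51284179e-01, -9.36266976e-01, -1.89080384e-03],
       [ 1.53955980e-04,  1.96174587e-03, -9.99998064e-01]]), 'wrist_force': array([ 0.256311  ,  0.57249536, -0.2982617 ]), 'moment': array([-0.02282656,  0.0161805 , -0.03640007]), 'grasp_force': 0.0, 'opening': 0.0872993796491355}
```

View pics/top0.png

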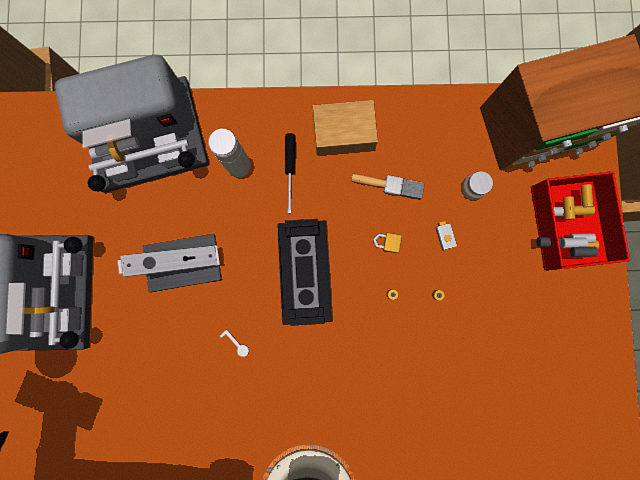

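View pics/side0.png

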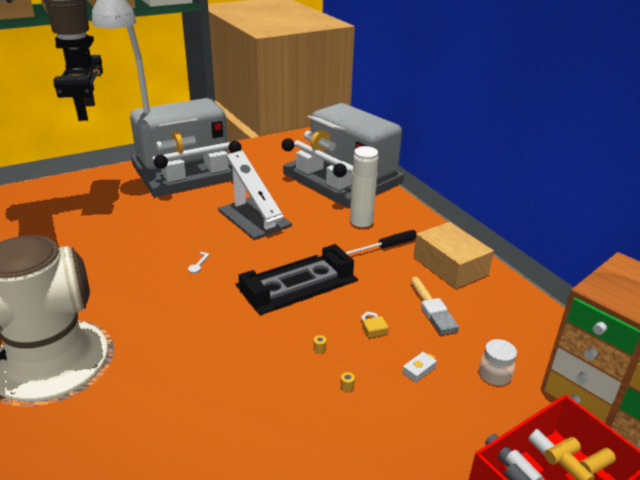

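The top view shows the lock case at (447,236), knobs at (392,295) and (438,295), padlock at (388,242), tray at (305,272), and the backplate at (169,258) on the easel with its high end at the left. The side view agrees: knobs at (320,345) and (347,382), case at (420,366).

```bash
cat > h.py <<'E'
from station import bot
import cv2,numpy as np
np.set_printoptions(precision=4,suppress=True)
C={n:bot.calibration(n) for n in("top","side")}
def ray(n,p):
    T=np.array(C[n]["world_to_cam"]);K=np.array(C[n]["K"]);R=T[:3,:3]
    return -R.T@T[:3,3], R.T@np.linalg.solve(K,[p[0],p[1],1.])
def onplane(n,p,z):
    o,d=ray(n,p);return o+d*(z-o[2])/d[2]
def proj(n,X):
    T=np.array(C[n]["world_to_cam"]);v=T[:3,:3]@np.asarray(X)+T[:3,3];v=np.array(C[n]["K"])@v;return v[:2]/v[2]
def tri(p,q):
    o1,d1=ray("top",p);o2,d2=ray("side",q)
    s=np.linalg.lstsq(np.c_[d1,-d2],o2-o1,rcond=None)[0]
    a,b=o1+s[0]*d1,o2+s[1]*d2
    return (a+b)/2,np.linalg.norm(a-b)
def blob(m,box,k=0):
    x0,y0,x1,y1=box;w=np.zeros(m.shape,np.uint8);w[y0:y1,x0:x1]=m[y0:y1,x0:x1].astype(np.uint8)*255
    if k: w=cv2.morphologyEx(w,cv2.MORPH_CLOSE,np.ones((k,k)))
    c,_=cv2.findContours(w,cv2.RETR_EXTERNAL,cv2.CHAIN_APPROX_NONE)
    return max(c,key=cv2.contourArea)
def rect(n,c,z):
    P=np.array([onplane(n,p,z)[:2] for p in c[:,0].astype(float)]);r=cv2.minAreaRect((P*1000).astype(np.float32))
    B=cv2.boxPoints(r);e=[B[1]-B[0],B[2]-B[1]];l=max(e,key=np.linalg.norm)
    return np.array(r[0])/1000,np.array(r[1]),np.degrees(np.arctan2(l[1],l[0]))
E
python3 - <<'E'
from h import *
t=cv2.imread("pics/top0.png");s=cv2.imread("pics/side0.png")
H=cv2.cvtColor(t,cv2.COLOR_BGR2HSV);Hs=cv2.cvtColor(s,cv2.COLOR_BGR2HSV)
notbench=lambda I:~((I[...,0]<14)&(I[...,1]>170))
nb=notbench(H)
print("tray blk",rect("top",blob(H[...,2]<75,(265,205,345,340),5),.0))
g=(H[...,1]<80)&(H[...,2]>75)
for k in(0,9): print("plate",rect("top",blob(g,(280,232,330,312),k),.015))
c=blob(nb,(425,215,465,258));print("case",rect("top",c,.018))
for b in((380,280,405,308),(425,280,450,308)):
    c=blob(nb,b);print("knob",rect("top",c,.024),rect("top",c,.012))
c=blob((H[...,1]<60)&(H[...,2]>150),(105,225,235,285),3)
r=cv2.minAreaRect(c);print("bp",r,cv2.boxPoints(r).tolist())
c=blob(nb&(H[...,1]<90),(105,225,235,300),3);
cs=blob(nb,(140,225,235,300))
cv2.imwrite("pics/z1.png",np.vstack([cv2.resize(t[220:350,100:340],None,fx=3,fy=3,interpolation=2),]))
cv2.imwrite("pics/z2.png",cv2.resize(s[140:320,200:370],None,fx=3.2,fy=3.2,interpolation=2))
E
```

```text
tray blk (array([0.4963, 0.0036]), array([245.5052, 115.8237]), np.float32(2.5606954))
plate (array([0.4953, 0.0032]), array([165.3298,  56.5385]), np.float32(2.4526112))
plate (array([0.4953, 0.0032]), array([165.3298,  56.5385]), np.float32(2.4526112))
case (array([ 0.5744, -0.3249]), array([65.1871, 36.5624]), np.float32(13.83358))
knob (array([ 0.4406, -0.1965]), array([22.7365, 22.6944]), np.float32(88.26354)) (array([ 0.4403, -0.1983]), array([22.9936, 22.9509]), np.float32(88.26364))
knob (array([ 0.4367, -0.3008]), array([27.3387, 22.5632]), np.float32(89.11337)) (array([ 0.4364, -0.3038]), array([27.6477, 22.8183]), np.float32(89.11342))
bp ((168.09754943847656, 260.3780212402344), (20.65069580078125, 100.60313415527344), 83.6598129272461) [[116.96339416503906, 255.6707000732422], [216.9512176513672, 244.5609588623047], [219.23170471191406, 265.0853271484375], [119.24388122558594, 276.195068359375]]
```

View pics/z1.png

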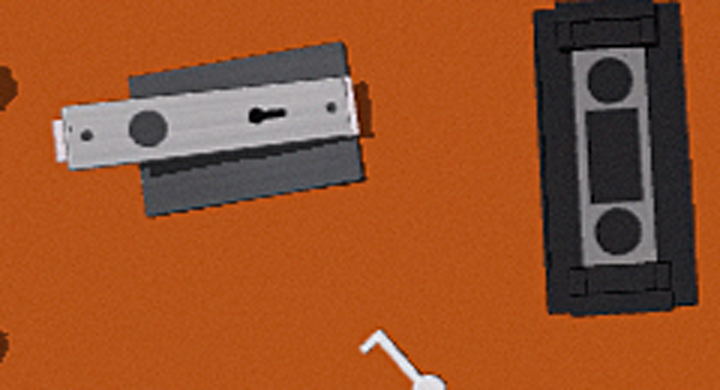

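View pics/z2.png

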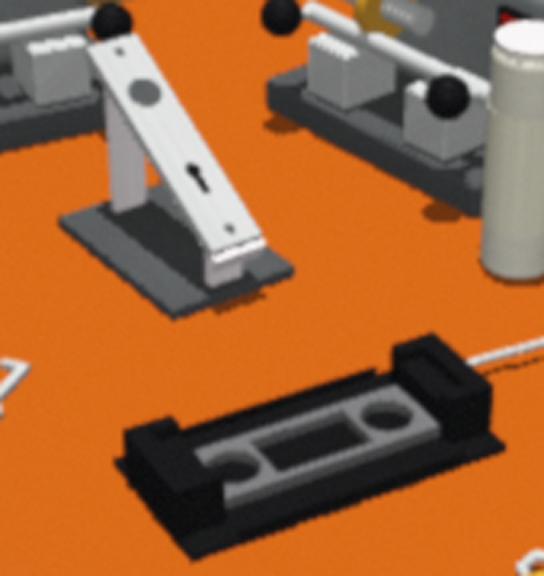

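The crops show the plate face with a screw at each end at about (129,265) and (210,256) in the top picture, and at (237.5,155.6) and (272,211) in the side picture. The tray's grey plate fits 165x56 mm at (0.495,0.003), yaw 2.45°.

```bash
cat >> h.py <<'E'
from scipy.spatial.transform import Rotation as Ro
def to(pos,R=None):
    """shift and turn (6 deg units) to bring the grasp point to pos with tool orientation R"""
    s=bot.sense();R0=np.array(s["orientation"]);R=R0 if R is None else R
    tcp=np.asarray(pos)-0.164*R[:,2]
    return tcp-s["ee_pos"],np.degrees(Ro.from_matrix(R@R0.T).as_rotvec())/6
def down(yaw): # x column yaw, deg
    return Ro.from_euler("z",yaw,degrees=True).as_matrix()@np.diag([1,-1,-1.])
E
python3 - <<'E'
from h import *
A=tri((129,265),(237.5,155.6));B=tri((210.3,255.7),(271.9,211.25));D=tri((149.3,262.7),(200+145/3.2,140+92/3.2))
print("screws",A,B,D); d=B[0]-A[0];print("len",np.linalg.norm(d),"slope",np.degrees(np.arcsin(d[2]/np.linalg.norm(d))),"yaw",np.degrees(np.arctan2(d[1],d[0])),"mid",(A[0]+B[0])/2)
t=cv2.imread("pics/top0.png");s=cv2.imread("pics/side0.png")
for n,I,bs in(("top",t,((380,280,405,308),(425,280,450,308))),("side",s,((305,330,335,358),(335,368,362,396)))):
    H=cv2.cvtColor(I,cv2.COLOR_BGR2HSV);m=(H[...,0]>17)&(H[...,0]<40)&(H[...,1]>60)
    for b in bs:
        c=blob(m,b,3);x,y,w,h=cv2.boundingRect(c);print(n,"px",x,y,w,h)
for X in((.4405,-.1975),(.4367,-.302)):
    print([proj(n,(*X,z)) for n in("top","side") for z in(0,.024)])
Hs=cv2.cvtColor(s,cv2.COLOR_BGR2HSV);c=blob(Hs[...,1]<110,(395,345,445,385),3);print("case side",cv2.boundingRect(c),cv2.minAreaRect(c))
print([proj("side",(.574,-.3275,z)) for z in(0,.018)])
print(to((.574,-.3275,.16),down(13.5)))
E
```

```text
screws (array([0.5118, 0.3536, 0.1462]), np.float64(0.0033830488651551494)) (array([0.5338, 0.2087, 0.0603]), np.float64(0.0038508360320247507)) (array([0.517 , 0.3203, 0.1246]), np.float64(0.003573239675211056))
len 0.16992287499122316 slope -30.371260027920144 yaw -81.35947731619571 mid [0.5228 0.2812 0.1032]
top px 387 290 11 10
top px 432 290 12 10
side px 314 335 12 18
side px 341 372 14 19
[array([390.8828, 293.7916]), array([392.449 , 294.0185]), array([318.1972, 349.4751]), array([318.4598, 339.7625])]
[array([435.9249, 294.74  ]), array([438.5155, 294.9887]), array([345.0531, 387.2557]), array([345.6704, 377.3025])]
case side (403, 352, 34, 30) ((419.1200256347656, 366.1600036621094), (20.80000114440918, 34.0), 53.13010025024414)
[array([418.25  , 370.3914]), array([419.3552, 363.0568])]
(array([ 0.3546, -0.9125, -0.0798]), array([0.0191, 0.0003, 5.6776]))
```

Call:
step_arm(steps=[[[0.014,-0.036,0],[0,0,0.2],-1],[[0.028,-0.073,0],[0,0,0.4],-1],[[0.042,-0.109,0],[0,0,0.7],-1],[[0.056,-0.146,0],[0,0,0.9],-1],[[0.071,-0.182,0],[0,0,1.1],-1]], grip_force=30)

```text
clock: 0.52
ee_pos: [0.2905, 0.4012, 0.4043]
orientation: [[0.971, -0.24, -0.001], [-0.24, -0.971, -0.001], [-0.0, 0.001, -1.0]]
wrist_force: [0.8, -0.1, -0.0]
opening: 0.0873
grasp_force: 0.0
```

Call:
step_arm(steps=[[[0.014,-0.036,0],[0,0,0.2],-1],[[0.028,-0.073,0],[0,0,0.4],-1],[[0.042,-0.109,0],[0,0,0.7],-1],[[0.056,-0.146,0],[0,0,0.9],-1],[[0.071,-0.182,0],[0,0,1.1],-1]])

```text
clock: 0.93
ee_pos: [0.3613, 0.2191, 0.4046]
orientation: [[0.992, -0.126, -0.0], [-0.126, -0.992, -0.0], [-0.0, 0.0, -1.0]]
wrist_force: [1.3, -0.2, 0.2]
opening: 0.0869
grasp_force: 0.0
```

Call:
step_arm(steps=[[[0.014,-0.036,0],[0,0,0.2],-1],[[0.028,-0.073,0],[0,0,0.4],-1],[[0.042,-0.109,0],[0,0,0.7],-1],[[0.056,-0.146,0],[0,0,0.9],-1],[[0.071,-0.182,0],[0,0,1.1],-1]])

```text
clock: 1.35
ee_pos: [0.4322, 0.0371, 0.4048]
orientation: [[1.0, -0.012, -0.0], [-0.012, -1.0, 0.0], [-0.0, -0.0, -1.0]]
wrist_force: [1.6, 0.6, 0.4]
opening: 0.087
grasp_force: 0.0
```

Call:
step_arm(steps=[[[0.014,-0.036,0],[0,0,0.2],-1],[[0.028,-0.073,0],[0,0,0.4],-1],[[0.042,-0.109,0],[0,0,0.7],-1],[[0.056,-0.146,0],[0,0,0.9],-1],[[0.071,-0.182,0],[0,0,1.1],-1]])

```text
clock: 1.77
ee_pos: [0.5034, -0.1449, 0.4044]
orientation: [[0.995, 0.102, -0.001], [0.102, -0.995, 0.0], [-0.001, -0.0, -1.0]]
wrist_force: [0.9, 0.6, -0.4]
opening: 0.0867
grasp_force: 0.0
```

Call:
step_arm(steps=[[[0.014,-0.036,0],[0,0,0.2],-1],[[0.028,-0.073,0],[0,0,0.4],-1],[[0.042,-0.109,-0.02],[0,0,0.7],-1],[[0.056,-0.146,-0.04],[0,0,0.9],-1],[[0.071,-0.182,-0.06],[0,0,1.1],-1]])

```text
clock: 2.18
ee_pos: [0.5723, -0.3213, 0.3467]
orientation: [[0.976, 0.216, -0.0], [0.216, -0.976, 0.0], [-0.0, -0.0, -1.0]]
wrist_force: [0.5, 0.7, 0.5]
opening: 0.0872
grasp_force: 0.0
```

Run:
```python
from h import *
s=bot.sense();print(s["clock"],s["ee_pos"],s["qpos"])
print(to((.574,-.3275,.026),down(13.5)))
```

```text
2.1833 [ 0.5723 -0.3213  0.3467] [-0.2656  0.4792  0.0097 -0.0003 -1.1015  2.0543]
(array([ 0.0017, -0.0062, -0.1567]), array([-0.0033, -0.0012,  0.1712]))
```

Call:
step_arm(steps=[[[0.002,-0.006,-0.035],[0,0,0.17],-1],[[0.002,-0.006,-0.07],[0,0,0.17],-1],[[0.002,-0.006,-0.105],[0,0,0.17],-1],[[0.002,-0.006,-0.135],[0,0,0.17],-1],[[0.002,-0.006,-0.145],[0,0,0.17],-1]])

```text
clock: 2.6
ee_pos: [0.572, -0.3248, 0.1966]
orientation: [[0.973, 0.231, -0.01], [0.231, -0.973, 0.004], [-0.009, -0.006, -1.0]]
wrist_force: [-1.4, 1.1, -0.3]
opening: 0.0872
grasp_force: 0.0
```

Run:
```python
from h import *
print(to((.574,-.3275,.029),down(13.5)))
cv2.imwrite("pics/s1.png",cv2.resize(bot.snapshot("side")[300:420,330:490],None,fx=4,fy=4,interpolation=2))
```

```text
(array([ 0.002 , -0.0027, -0.0036]), array([-0.0395, -0.0958,  0.0219]))
```

View pics/s1.png

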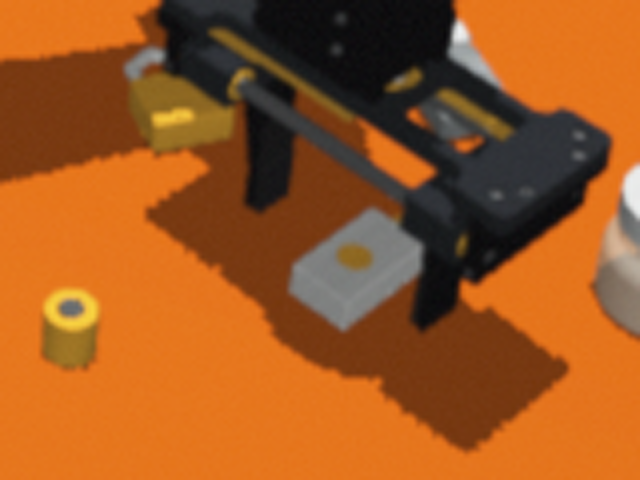

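The fingers straddle the lock case, seen at (355,265) in the crop, with the padlock clear. I'll close now.

Call:
step_arm(steps=[[[0.001,-0.001,-0.003],[0,0,0],-1],[[0.001,-0.001,-0.003],[0,0,0],1],[[0.001,-0.001,-0.003],[0,0,0],1],[[0.001,-0.001,-0.003],[0,0,0],1],[[0.001,-0.001,-0.003],[0,0,0],1]], grip_force=30)

```text
clock: 3.07
ee_pos: [0.5756, -0.3264, 0.2017]
orientation: [[0.972, 0.233, 0.003], [0.233, -0.972, -0.001], [0.003, 0.002, -1.0]]
wrist_force: [0.3, 0.1, 1.0]
opening: 0.0677
grasp_force: 0.0
```

Call:
step_arm(steps=[[[0,0,0],[0,0,0],1],[[0,0,0],[0,0,0],1],[[0,0,0],[0,0,0],1],[[0,0,0],[0,0,0],1],[[0,0,0],[0,0,0],1]])

```text
clock: 3.48
ee_pos: [0.5752, -0.3263, 0.1998]
orientation: [[0.973, 0.233, 0.0], [0.233, -0.973, -0.0], [0.0, 0.0, -1.0]]
wrist_force: [-0.3, 0.1, 1.2]
opening: 0.0352
grasp_force: 0.0
```

Run:
```python
from h import *
s=bot.sense();R=s["orientation"];print(s["opening"],s["grasp_force"],s["ee_pos"]+.164*R[:,2])
I=bot.snapshot("top");cv2.imwrite("pics/t2.png",I)
H=cv2.cvtColor(I,cv2.COLOR_BGR2HSV)
I=bot.snapshot("side");cv2.imwrite("pics/s2.png",cv2.resize(I[310:410,350:480],None,fx=5,fy=5,interpolation=2))
```

```text
0.0352043145037785 0.04051971947774291 [ 0.5752 -0.3263  0.0358]
```

View pics/s2.png

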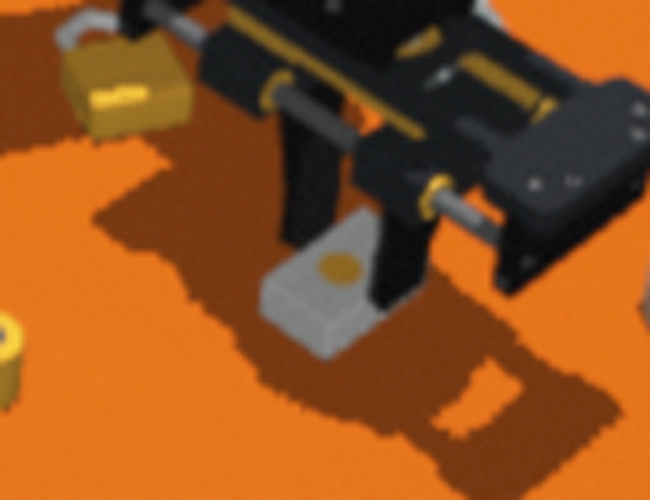

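Call:
step_arm(steps=[[[0,0,0],[0,0,0],-0.3],[[0,0,0],[0,0,0],-0.3],[[-0.001,-0.001,-0.003],[0,0,0],-0.3],[[-0.001,-0.001,-0.006],[0,0,0],-0.3],[[-0.001,-0.001,-0.007],[0,0,0],1]], grip_force=30)

```text
clock: 4.0
ee_pos: [0.5736, -0.3271, 0.1914]
orientation: [[0.973, 0.232, -0.002], [0.232, -0.973, 0.001], [-0.002, -0.002, -1.0]]
wrist_force: [-0.2, 0.4, -0.7]
opening: 0.0481
grasp_force: 0.0
```

Call:
step_arm(steps=[[[0,0,0],[0,0,0],1],[[0,0,0],[0,0,0],1],[[0,0,0],[0,0,0],1],[[0,0,0],[0,0,0],1],[[0,0,0],[0,0,0],1]])

```text
clock: 4.42
ee_pos: [0.5742, -0.3273, 0.1926]
orientation: [[0.973, 0.233, -0.0], [0.233, -0.973, 0.0], [0.0, -0.0, -1.0]]
wrist_force: [0.1, 0.2, -1.3]
opening: 0.0314
grasp_force: 30.0
```

Call:
step_arm(steps=[[[0,0,0],[0,0,0],1],[[0,0,0],[0,0,0],1],[[0,0,0],[0,0,0],1],[[0,0,0],[0,0,0],1],[[0,0,0],[0,0,0],1]])

```text
clock: 4.83
ee_pos: [0.5741, -0.3273, 0.1927]
orientation: [[0.973, 0.233, -0.0], [0.233, -0.973, 0.0], [-0.0, -0.0, -1.0]]
wrist_force: [0.6, 0.5, -2.4]
opening: 0.0316
grasp_force: 30.0
```

Call:
step_arm(steps=[[[0,0,0.02],[0,0,0],1],[[0,0,0.05],[0,0,0],1],[[-0.006,0.03,0.07],[0,0,-0.3],1],[[-0.014,0.06,0.07],[0,0,-0.6],1],[[-0.022,0.095,0.07],[0,0,-0.9],1]])

```text
clock: 5.25
ee_pos: [0.5521, -0.2323, 0.2644]
orientation: [[0.991, 0.136, 0.004], [0.136, -0.991, -0.001], [0.004, 0.001, -1.0]]
wrist_force: [1.5, 0.8, -2.3]
opening: 0.0319
grasp_force: 30.0
```

Call:
step_arm(steps=[[[-0.009,0.036,0],[0,0,-0.3],1],[[-0.018,0.072,0],[0,0,-0.6],1],[[-0.027,0.108,0],[0,0,-0.93],1],[[-0.036,0.144,0],[0,0,-0.93],1],[[-0.045,0.18,0],[0,0,-0.93],1]])

```text
clock: 5.67
ee_pos: [0.5063, -0.0509, 0.2629]
orientation: [[0.999, 0.043, -0.0], [0.043, -0.999, 0.0], [-0.0, -0.0, -1.0]]
wrist_force: [1.1, 1.7, -1.9]
opening: 0.0319
grasp_force: 30.0
```

Call:
step_arm(steps=[[[-0.006,0.03,0],[0,0,0],1],[[-0.012,0.055,0],[0,0,0],1],[[-0.012,0.055,0],[0,0,0],1],[[-0.012,0.055,0],[0,0,0],1],[[-0.012,0.055,0],[0,0,0],1]])

```text
clock: 6.08
ee_pos: [0.4951, 0.0026, 0.2629]
orientation: [[0.999, 0.044, -0.0], [0.044, -0.999, -0.0], [-0.0, 0.0, -1.0]]
wrist_force: [0.4, -0.1, -2.6]
opening: 0.0313
grasp_force: 30.0
```

Run:
```python
from h import *
s=bot.sense();print(s["opening"],s["grasp_force"],s["ee_pos"],s["clock"])
print(to((.4953,.0032,.0350),down(2.45)))
I=bot.snapshot("side");cv2.imwrite("pics/s3r.png",I);cv2.imwrite("pics/s3.png",cv2.resize(I[180:320,220:370],None,fx=4,fy=4,interpolation=2))
g=s["ee_pos"]+.164*s["orientation"][:,2];R=s["orientation"]
for u,v,w in((-.032,.016,.0107),(-.032,-.016,.0107),(-.032,.016,.0287),(-.032,-.016,.0287),(.024,.016,.0107)):
    print((u,v,w),(proj("side",g+R@[u,v,w])-[220,180])*4)
```

```text
0.03132350972253515 29.99199628829956 [0.4951 0.0026 0.2629] 6.0833
(array([ 0.0002,  0.0006, -0.0639]), array([ 0.0006, -0.0002, -0.0094]))
(-0.032, 0.016, 0.0107) [263.6732 309.1606]
(-0.032, -0.016, 0.0107) [233.764  278.2295]
(-0.032, 0.016, 0.0287) [263.9809 338.4911]
(-0.032, -0.016, 0.0287) [234.2986 307.2787]
(0.024, 0.016, 0.0107) [359.9833 278.8193]
```

View pics/s3.png

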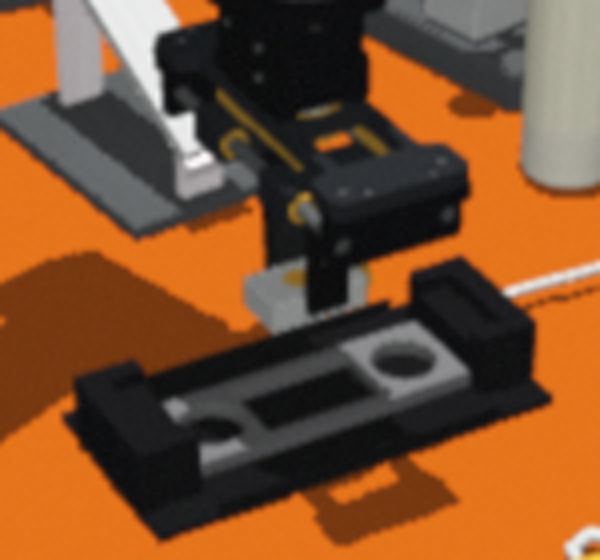

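The case hangs with its near bottom corner at about (273,335), left corner (244,280). That is some 10 px (about 5 mm) further +x than a centred grip would give; I'll check numerically.

Run:
```python
from h import *
I=cv2.imread("pics/s3r.png");H=cv2.cvtColor(I,cv2.COLOR_BGR2HSV)
m=(H[...,1]<70)&(H[...,2]>85)
x0,y0=276,240
for y in range(240,268): print(y,"".join("#" if a else "o" if b else "." for a,b in zip(m[y,276:318],(H[y,276:318,0]>17)&(H[y,276:318,0]<40)&(H[y,276:318,1]>70))))
s=bot.sense();g=s["ee_pos"]+.164*s["orientation"][:,2];R=s["orientation"]
for u in(-.032,-.027):
    print(u,[proj("side",g+R@[u,v,w]) for v,w in((-.016,.0107),(.016,.0107),(.016,.0287),(-.016,.0287))])
c,sn=np.cos(np.radians(2.45)),np.sin(np.radians(2.45))
print("plate corners",[proj("side",(.4953+c*a-sn*b,.0032+sn*a+c*b,.015)) for a,b in((.083,-.028),(.083,.028))],"seen",(337.5,274.5),(327.5,260.5))
```

```text
240 ..........................................
241 ..........................................
242 ..........................................
243 ..........................................
244 ..........................................
245 .................###......................
246 .............#######.............oo.......
247 ...........######ooooo..........##oo......
248 .........######oooooo..........####o......
249 ......#########ooooooo.........####o......
250 ......#########oooooo..........#####......
251 ......##########oooo...........####.......
252 ......##############...........####.......
253 ......##############...........####.......
254 ......##############...........####.......
255 ......##############...........####.......
256 ......##############..........#####.......
257 .......##############......#####..........
258 ........#############...####..............
259 .........#################................
260 ..........############....................
261 ...........########.......................
262 ...........#####.......................###
263 ............#.......................######
264 .................................#########
265 ...............................###########
266 .............................#############
267 .............................##########...
-0.032 [array([278.571 , 249.6809]), array([286.0376, 257.4215]), array([286.113 , 264.7547]), array([278.7031, 256.9438])]
-0.027 [array([280.7353, 249.0182]), array([288.228 , 256.7329]), array([288.286 , 264.0586]), array([280.8503, 256.2736])]
plate corners [array([336.1167, 273.1874]), array([322.556 , 260.1795])] seen (337.5, 274.5) (327.5, 260.5)
```

Run:
```python
from h import *
I=cv2.imread("pics/side0.png");H=cv2.cvtColor(I,cv2.COLOR_BGR2HSV)
m=(H[...,1]<90)&(H[...,2]>75)
for y in range(256,300): print(y,"".join("#" if a else "." for a in m[y,256:345]))
c,sn=np.cos(np.radians(2.45)),np.sin(np.radians(2.45))
T=lambda a,b,z:proj("side",(.4953+c*a-sn*b,.0032+sn*a+c*b,z))
print("plate",[T(a,b,.015) for a,b in((.083,-.028),(.083,.028),(-.083,-.028),(-.083,.028))])
print("recess",[T(a,b,.015) for a,b in((.0355,-.02),(.0355,.02),(-.0355,-.02),(-.0355,.02))])
```

```text
256 .........................................................................................
257 .........................................................................................
258 .........................................................................................
259 .........................................................................................
260 ..................................................................##.....................
261 ..............................................................#######....................
262 ...........................................................############..................
263 ........................................................################.................
264 .....................................................####################................
265 ..................................................########################...............
266 ...............................................################.##.########..............
267 ............................................###############...
[... 2582 characters left out ...]
..#####......................................................................
296 ...............#.........................................................................
297 .........................................................................................
298 .........................................................................................
299 .........................................................................................
plate [array([336.1167, 273.1874]), array([322.556 , 260.1795]), array([266.7897, 296.8457]), array([254.5853, 282.368 ])]
recess [array([315.1434, 277.7193]), array([305.7078, 268.1461]), array([285.595 , 287.7381]), array([276.5726, 277.7166])]
```

Call:
step_arm(steps=[[[-0.002,0.0005,-0.025],[0,0,0],1],[[-0.002,0.0005,-0.045],[0,0,0],1],[[-0.002,0.0005,-0.053],[0,0,0],1],[[-0.002,0.0005,-0.056],[0,0,0],1],[[-0.002,0.0005,-0.058],[0,0,0],1]])

```text
clock: 6.55
ee_pos: [0.4936, 0.0026, 0.2046]
orientation: [[0.999, 0.042, -0.0], [0.042, -0.999, -0.0], [-0.0, 0.0, -1.0]]
wrist_force: [0.5, -0.7, -2.3]
opening: 0.0313
grasp_force: 30.0
```

Call:
step_arm(steps=[[[0,0,-0.001],[0,0,0],1],[[0,0,-0.002],[0,0,0],1],[[0,0,-0.0035],[0,0,0],1],[[0,0,-0.005],[0,0,0],1],[[0,0,-0.005],[0,0,0],1]])

```text
clock: 6.97
ee_pos: [0.4932, 0.0032, 0.1999]
orientation: [[0.999, 0.043, 0.0], [0.043, -0.999, 0.0], [0.0, -0.0, -1.0]]
wrist_force: [-0.0, 0.8, -2.1]
opening: 0.0313
grasp_force: 30.0
```

Run:
```python
from h import *
s=bot.sense();print(s["ee_pos"],s["wrist_force"],s["opening"])
I=bot.snapshot("side");cv2.imwrite("pics/s4.png",cv2.resize(I[200:320,230:370],None,fx=5,fy=5,interpolation=2))
```

```text
[0.4932 0.0032 0.1999] [-0.0429  0.7604 -2.1048] 0.031287715673468275
```

View pics/s4.png

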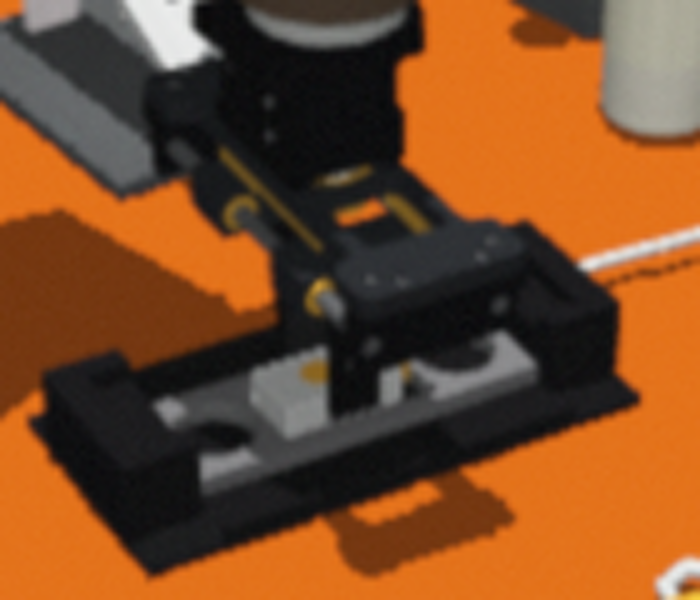

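The case sits inside the recess at (290,400) in the crop with no contact force. I'll lower the last 1 mm, release, then rise.

Call:
step_arm(steps=[[[0,0,-0.001],[0,0,0],1],[[0,0,-0.001],[0,0,0],1],[[0,0,-0.001],[0,0,0],0.1],[[0,0,-0.001],[0,0,0],0.1],[[0,0,-0.001],[0,0,0],0]])

```text
clock: 7.43
ee_pos: [0.4934, 0.0032, 0.1991]
orientation: [[0.999, 0.044, 0.001], [0.044, -0.999, 0.0], [0.001, -0.0, -1.0]]
wrist_force: [0.2, -0.7, 0.2]
opening: 0.0396
grasp_force: 0.0
```

Call:
step_arm(steps=[[[0,0,0],[0,0,0],-0.3],[[0,0,0],[0,0,0],-0.3],[[0,0,0],[0,0,0],-0.3],[[0,0,0.02],[0,0,0],-0.3],[[0,0,0.05],[0,0,0],-0.3]])

```text
clock: 7.85
ee_pos: [0.4922, 0.0028, 0.2469]
orientation: [[0.999, 0.043, -0.007], [0.043, -0.999, -0.002], [-0.007, 0.002, -1.0]]
wrist_force: [0.7, 0.6, -0.3]
opening: 0.0563
grasp_force: 0.0
```

Call:
step_arm(steps=[[[-0.01,-0.036,0.005],[0,0,0],-0.3],[[-0.02,-0.072,0.005],[0,0,0],-0.3],[[-0.03,-0.108,0.005],[0,0,0],-0.3],[[-0.04,-0.144,0.005],[0,0,0],-0.3],[[-0.05,-0.18,0.005],[0,0,0],-0.3]])

```text
clock: 8.27
ee_pos: [0.4424, -0.1782, 0.2541]
orientation: [[0.999, 0.044, 0.001], [0.044, -0.999, -0.0], [0.001, 0.0, -1.0]]
wrist_force: [0.2, -1.0, -0.1]
opening: 0.0564
grasp_force: 0.0
```

Run:
```python
from h import *
s=bot.sense();print(s["ee_pos"],s["opening"],s["clock"])
print("to knob",to((.4406,-.1975,.0295),down(2.45)))
I=bot.snapshot("top");cv2.imwrite("pics/t5.png",I)
S=bot.snapshot("side")
cv2.imwrite("pics/c5.png",np.hstack([cv2.resize(I[220:320,270:350],(400,500),interpolation=2),cv2.resize(S[250:350,230:310],(400,500),interpolation=2)]))
```

```text
[ 0.4424 -0.1782  0.2541] 0.056444629197173316 8.2667
to knob (array([-0.0018, -0.0193, -0.0606]), array([ 0.0004,  0.0065, -0.0133]))
```

View pics/c5.png

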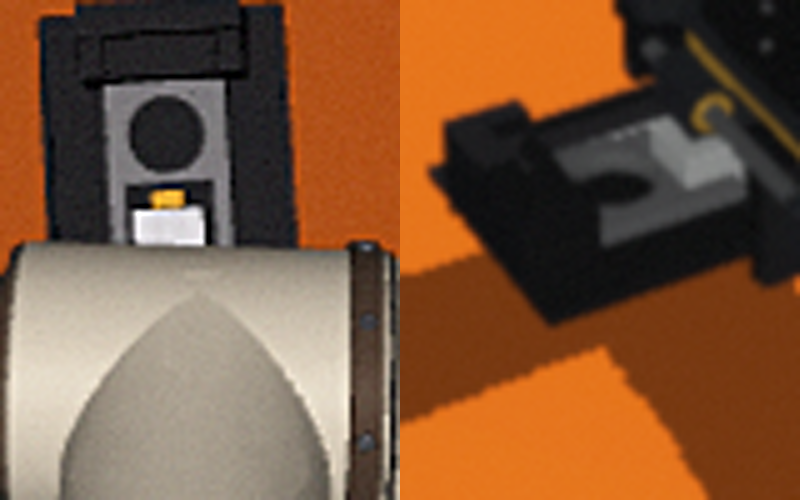

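The case lies in the recess, with its bolt at (168,197) just inside the recess edge in the top crop. On to the first knob.

Call:
step_arm(steps=[[[-0.002,-0.019,0],[0,0,0],-0.3],[[-0.002,-0.019,-0.025],[0,0,0],-0.3],[[-0.002,-0.019,-0.05],[0,0,0],-0.3],[[-0.002,-0.019,-0.061],[0,0,0],-0.3],[[-0.002,-0.019,-0.061],[0,0,0],-0.3]])

```text
clock: 8.78
ee_pos: [0.4403, -0.1955, 0.1904]
orientation: [[0.999, 0.043, -0.006], [0.043, -0.999, 0.001], [-0.006, -0.001, -1.0]]
wrist_force: [-0.8, -0.8, -0.4]
opening: 0.0562
grasp_force: 0.0
```

Call:
step_arm(steps=[[[0,0,0],[0,0,0],1],[[0,0,0],[0,0,0],1],[[0,0,0],[0,0,0],1],[[0,0,0],[0,0,0],1],[[0,0,0],[0,0,0],1]], grip_force=20)

```text
clock: 9.2
ee_pos: [0.4414, -0.1957, 0.1936]
orientation: [[0.999, 0.044, 0.002], [0.044, -0.999, -0.0], [0.002, 0.0, -1.0]]
wrist_force: [-0.2, 0.1, 0.9]
opening: 0.0307
grasp_force: 0.0
```

Call:
step_arm(steps=[[[0,0,0],[0,0,0],1],[[0,0,0],[0,0,0],1],[[0,0,0],[0,0,0],1],[[0,0,0],[0,0,0],1],[[0,0,0],[0,0,0],1]])

```text
clock: 9.62
ee_pos: [0.4415, -0.1959, 0.1933]
orientation: [[0.999, 0.044, 0.001], [0.044, -0.999, -0.0], [0.001, 0.0, -1.0]]
wrist_force: [-0.5, 0.6, 5.7]
opening: 0.023
grasp_force: 20.0
```

Run:
```python
from h import *
s=bot.sense();print(s["ee_pos"],s["opening"],s["grasp_force"],s["clock"])
print(to((.4373,.0007,.0352),down(2.45)))
```

```text
[ 0.4415 -0.1959  0.1933] 0.02297082195426236 20.00113695859909 9.6167
(array([-0.0042,  0.1966,  0.0059]), array([ 0.0023,  0.0095, -0.008 ]))
```

Call:
step_arm(steps=[[[0,0,0.025],[0,0,0],1],[[0,0,0.05],[0,0,0],1],[[-0.001,0.035,0.06],[0,0,0],1],[[-0.002,0.07,0.06],[0,0,0],1],[[-0.003,0.105,0.06],[0,0,0],1]])

```text
clock: 10.03
ee_pos: [0.4379, -0.0901, 0.2533]
orientation: [[0.999, 0.041, 0.002], [0.041, -0.999, 0.001], [0.002, -0.0, -1.0]]
wrist_force: [1.2, 0.1, -1.1]
opening: 0.0237
grasp_force: 20.0
```

Call:
step_arm(steps=[[[0,0.035,0],[0,0,0],1],[[0,0.065,0],[0,0,0],1],[[0,0.085,0],[0,0,0],1],[[0,0.0915,0],[0,0,0],1],[[0,0.0915,0],[0,0,0],1]])

```text
clock: 10.45
ee_pos: [0.4381, 0.0018, 0.2526]
orientation: [[0.999, 0.046, -0.0], [0.046, -0.999, 0.0], [-0.0, -0.0, -1.0]]
wrist_force: [-0.6, -1.3, -1.4]
opening: 0.0232
grasp_force: 20.0
```

Call:
step_arm(steps=[[[0,0,0],[0,0,0],1],[[0,0,-0.02],[0,0,0],1],[[0,0,-0.035],[0,0,0],1],[[0,0,-0.035],[0,0,0],1],[[0,0,-0.035],[0,0,0],1]])

```text
clock: 10.87
ee_pos: [0.4379, -0.0005, 0.2172]
orientation: [[0.999, 0.041, -0.002], [0.041, -0.999, -0.001], [-0.002, 0.001, -1.0]]
wrist_force: [-0.9, -0.1, -1.0]
opening: 0.0232
grasp_force: 20.0
```

Run:
```python
from h import *
s=bot.sense();print(s["ee_pos"],s["opening"],s["grasp_force"],s["clock"],s["wrist_force"])
print(to((.4382,.0007,.0352),down(2.45)))
S=bot.snapshot("side");cv2.imwrite("pics/s6.png",cv2.resize(S[220:320,220:350],None,fx=5,fy=5,interpolation=2))
```

```text
[ 0.4379 -0.0005  0.2172] 0.02319409282607294 19.999888837337494 10.8667 [-0.8807 -0.0668 -1.0313]
(array([ 0.0003,  0.0012, -0.018 ]), array([ 0.0101, -0.0234,  0.0122]))
```

View pics/s6.png

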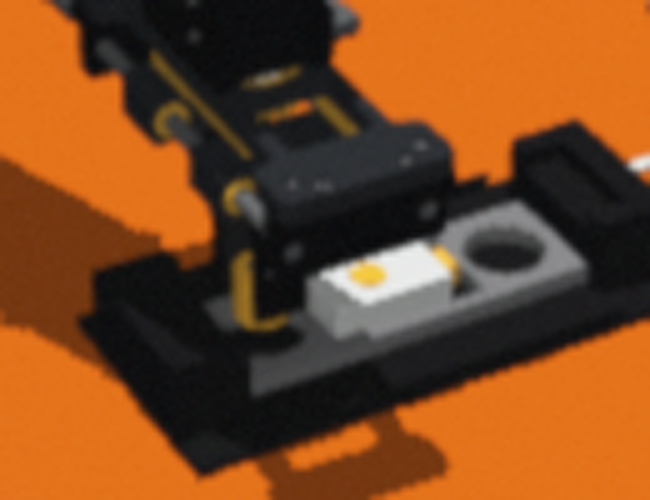

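The knob hangs at (262,325) over the left well, and the case lies flat in its recess. Now lower it.

Call:
step_arm(steps=[[[0,0.001,-0.006],[0,0,0],1],[[0,0.001,-0.012],[0,0,0],1],[[0,0.001,-0.015],[0,0,0],1],[[0,0.001,-0.016],[0,0,0],1],[[0,0.001,-0.017],[0,0,0],1]])

```text
clock: 11.33
ee_pos: [0.4382, 0.0017, 0.2006]
orientation: [[0.999, 0.043, -0.0], [0.043, -0.999, -0.0], [-0.0, 0.0, -1.0]]
wrist_force: [0.4, -0.0, -0.6]
opening: 0.0233
grasp_force: 20.0
```

Call:
step_arm(steps=[[[0,0,0],[0,0,0],1],[[0,0,0],[0,0,0],1],[[0,0,-0.0005],[0,0,0],1],[[0,0,-0.0005],[0,0,0],1],[[0,0,-0.0005],[0,0,0],1]])

```text
clock: 11.75
ee_pos: [0.4382, 0.0017, 0.2004]
orientation: [[0.999, 0.043, 0.0], [0.043, -0.999, 0.0], [0.0, -0.0, -1.0]]
wrist_force: [-0.3, -0.2, -0.5]
opening: 0.0232
grasp_force: 20.0
```

Call:
step_arm(steps=[[[0,-0.0005,-0.001],[0,0,0],1],[[0,-0.0005,-0.001],[0,0,0],1],[[0,-0.0005,-0.001],[0,0,0],0.3],[[0,-0.0005,-0.001],[0,0,0],0.3],[[0,-0.0005,-0.001],[0,0,0],-0.1]])

```text
clock: 12.17
ee_pos: [0.4381, 0.0012, 0.1993]
orientation: [[0.999, 0.043, -0.0], [0.043, -0.999, -0.0], [-0.0, 0.0, -1.0]]
wrist_force: [-0.8, 0.4, -0.5]
opening: 0.0317
grasp_force: 0.0
```

Call:
step_arm(steps=[[[0,0,0],[0,0,0],-0.2],[[0,0,0],[0,0,0],-0.3],[[0,0,0],[0,0,0],-0.3],[[0,0,0.025],[0,0,0],-0.3],[[0,0,0.055],[0,0,0],-0.3]])

```text
clock: 12.58
ee_pos: [0.4374, 0.0009, 0.2531]
orientation: [[0.999, 0.043, -0.006], [0.043, -0.999, -0.002], [-0.006, 0.002, -1.0]]
wrist_force: [1.2, 0.1, 0.2]
opening: 0.0554
grasp_force: 0.0
```

Call:
step_arm(steps=[[[0,-0.036,0.005],[0,0,0],-0.3],[[0,-0.072,0.005],[0,0,0],-0.3],[[0,-0.108,0.005],[0,0,0],-0.3],[[0,-0.144,0.005],[0,0,0],-0.3],[[0,-0.18,0.005],[0,0,0],-0.3]])

```text
clock: 13.0
ee_pos: [0.4378, -0.1804, 0.2595]
orientation: [[0.999, 0.044, 0.001], [0.044, -0.999, 0.0], [0.001, 0.0, -1.0]]
wrist_force: [0.9, 1.4, 0.2]
opening: 0.0564
grasp_force: 0.0
```

Call:
step_arm(steps=[[[0,-0.036,0],[0,0,0],-0.3],[[0,-0.072,0],[0,0,0],-0.3],[[0,-0.108,0],[0,0,0],-0.3],[[0,-0.123,0],[0,0,0],-0.3],[[0,-0.123,0],[0,0,0],-0.3]])

```text
clock: 13.42
ee_pos: [0.438, -0.3047, 0.2589]
orientation: [[0.999, 0.039, 0.0], [0.039, -0.999, -0.0], [0.0, 0.001, -1.0]]
wrist_force: [-0.3, 0.6, -0.2]
opening: 0.0565
grasp_force: 0.0
```

Run:
```python
from h import *
s=bot.sense();print(s["ee_pos"],s["opening"],s["clock"])
print("to knob",to((.438,-.302,.0295),down(2.45)))
I=bot.snapshot("top");S=bot.snapshot("side")
cv2.imwrite("pics/c7.png",np.vstack([np.hstack([cv2.resize(I[215:330,270:345],(300,460),interpolation=2),cv2.resize(S[230:330,230:360],(500,460),interpolation=2)])]))
H=cv2.cvtColor(I,cv2.COLOR_BGR2HSV);m=(H[...,0]>17)&(H[...,0]<40)&(H[...,1]>60)
c=blob(m,(290,285,325,315),3);x,y,w,h=cv2.boundingRect(c);print((x,y,w,h),onplane("top",(x+w/2-.5,y+h/2-.5),.030),"well",(.4373,.0007))
```

```text
[ 0.438  -0.3047  0.2589] 0.05645954210273933 13.4167
to knob (array([ 0.    ,  0.0027, -0.0654]), array([0.0047, 0.0022, 0.0361]))
(300, 292, 11, 11) [0.437  0.0013 0.03  ] well (0.4373, 0.0007)
```

View pics/c7.png

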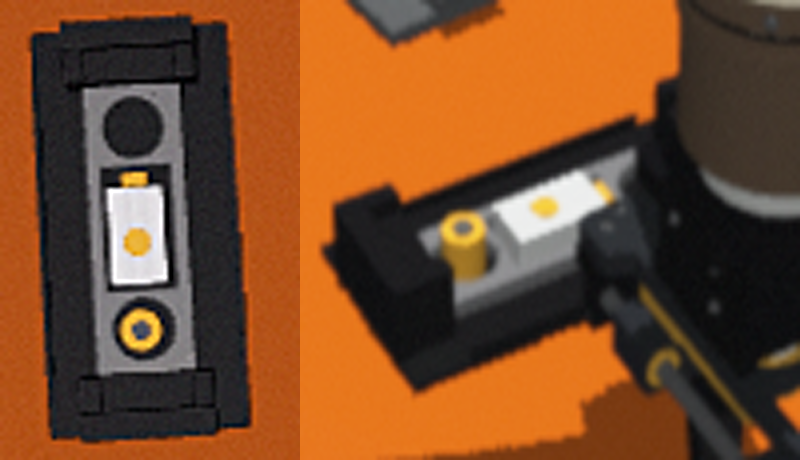

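The knob stands in the lower well at (140,330) and the case lies in its recess at (137,235). Next, the second knob.

Call:
step_arm(steps=[[[0,0,-0.025],[0,0,0],-0.3],[[0,0,-0.05],[0,0,0],-0.3],[[0,0,-0.06],[0,0,0],-0.3],[[0,0,-0.066],[0,0,0],-0.3],[[0,0,-0.066],[0,0,0],0]])

```text
clock: 13.93
ee_pos: [0.4381, -0.301, 0.1924]
orientation: [[0.999, 0.045, -0.002], [0.045, -0.999, 0.001], [-0.002, -0.001, -1.0]]
wrist_force: [-0.1, -0.3, -0.0]
opening: 0.0545
grasp_force: 0.0
```

Call:
step_arm(steps=[[[0,0,0],[0,0,0],1],[[0,0,0],[0,0,0],1],[[0,0,0],[0,0,0],1],[[0,0,0],[0,0,0],1],[[0,0,0],[0,0,0],1]], grip_force=20)

```text
clock: 14.35
ee_pos: [0.4383, -0.3019, 0.194]
orientation: [[0.999, 0.043, 0.001], [0.043, -0.999, -0.001], [0.001, 0.001, -1.0]]
wrist_force: [0.0, -0.2, 1.2]
opening: 0.0244
grasp_force: 0.4
```

Call:
step_arm(steps=[[[0,0,0],[0,0,0],1],[[0,0,0],[0,0,0],1],[[0,0,0],[0,0,0],1],[[0,0,0],[0,0,0],1],[[0,0,0],[0,0,0],1]])

```text
clock: 14.77
ee_pos: [0.4384, -0.302, 0.1939]
orientation: [[0.999, 0.044, 0.001], [0.044, -0.999, -0.001], [0.001, 0.001, -1.0]]
wrist_force: [0.1, -0.3, 5.8]
opening: 0.0234
grasp_force: 20.0
```

Run:
```python
from h import *
s=bot.sense();print(s["ee_pos"],s["opening"],s["grasp_force"],s["clock"],s["wrist_force"])
print(to((.5532,.0057,.0352),down(2.45)))
```

```text
[ 0.4384 -0.302   0.1939] 0.023414404271382087 20.00138372182846 14.7667 [ 0.0652 -0.3104  5.8295]
(array([0.1148, 0.3077, 0.0053]), array([ 0.0052,  0.0089, -0.0084]))
```

Call:
step_arm(steps=[[[0,0,0.03],[0,0,0],1],[[0,0,0.06],[0,0,0],1],[[0.01,0.026,0.065],[0,0,0],1],[[0.023,0.06,0.065],[0,0,0],1],[[0.036,0.095,0.065],[0,0,0],1]])

```text
clock: 15.18
ee_pos: [0.474, -0.2064, 0.2587]
orientation: [[0.999, 0.04, 0.001], [0.04, -0.999, 0.0], [0.001, -0.0, -1.0]]
wrist_force: [0.2, 0.2, -0.5]
opening: 0.0233
grasp_force: 20.0
```

Call:
step_arm(steps=[[[0.013,0.035,0],[0,0,0],1],[[0.027,0.07,0],[0,0,0],1],[[0.04,0.105,0],[0,0,0],1],[[0.053,0.14,0],[0,0,0],1],[[0.066,0.175,0],[0,0,0],1]])

```text
clock: 15.6
ee_pos: [0.5402, -0.03, 0.2578]
orientation: [[0.999, 0.043, -0.001], [0.043, -0.999, 0.0], [-0.001, -0.0, -1.0]]
wrist_force: [0.9, -0.9, -0.5]
opening: 0.0231
grasp_force: 20.0
```

Call:
step_arm(steps=[[[0.01,0.025,0],[0,0,0],1],[[0.0145,0.038,0],[0,0,0],1],[[0.0145,0.038,-0.015],[0,0,0],1],[[0.0145,0.038,-0.035],[0,0,0],1],[[0.0145,0.038,-0.04],[0,0,0],1]])

```text
clock: 16.02
ee_pos: [0.5532, 0.0059, 0.2153]
orientation: [[0.999, 0.042, -0.006], [0.042, -0.999, -0.001], [-0.006, 0.001, -1.0]]
wrist_force: [0.1, -0.4, -1.2]
opening: 0.0229
grasp_force: 20.0
```

Call:
step_arm(steps=[[[0,0,0],[0,0,0],1],[[0,0,0],[0,0,0],1],[[0,0,0],[0,0,0],1],[[0,0,0],[0,0,0],1],[[0,0,0],[0,0,0],1]])

```text
clock: 16.43
ee_pos: [0.5549, 0.0059, 0.2192]
orientation: [[0.999, 0.043, 0.002], [0.043, -0.999, 0.0], [0.002, -0.0, -1.0]]
wrist_force: [0.2, 0.2, -0.3]
opening: 0.0229
grasp_force: 20.0
```

Run:
```python
from h import *
s=bot.sense();print(s["ee_pos"],s["opening"],s["grasp_force"],s["clock"],s["wrist_force"])
print(to((.5549,.0057,.0359),down(2.45)))
```

```text
[0.5549 0.0059 0.2192] 0.0229016412695129 19.99973773956299 16.4333 [ 0.1732  0.1816 -0.3494]
(array([ 0.    , -0.0002, -0.0193]), array([-0.0044,  0.0164, -0.0015]))
```

Call:
step_arm(steps=[[[0,0,-0.008],[0,0,0],1],[[0,0,-0.014],[0,0,0],1],[[0,0,-0.017],[0,0,0],1],[[0,0,-0.0185],[0,0,0],1],[[0,0,-0.0195],[0,0,0],1]])

```text
clock: 16.85
ee_pos: [0.5544, 0.0062, 0.1998]
orientation: [[0.999, 0.044, -0.002], [0.044, -0.999, -0.001], [-0.002, 0.001, -1.0]]
wrist_force: [-6.6, 1.5, 17.5]
opening: 0.0231
grasp_force: 20.0
```

Call:
step_arm(steps=[[[0,0,0],[0,0,0],1],[[0,0,0],[0,0,0],1],[[0,0,0],[0,0,0],0.3],[[0,0,0],[0,0,0],0.3],[[0,0,0],[0,0,0],0]])

```text
clock: 17.27
ee_pos: [0.5547, 0.0062, 0.1985]
orientation: [[0.999, 0.043, -0.0], [0.043, -0.999, -0.0], [-0.0, 0.0, -1.0]]
wrist_force: [-1.2, -0.4, 0.6]
opening: 0.0321
grasp_force: 0.0
```

Call:
step_arm(steps=[[[0,0,0],[0,0,0],-0.3],[[0,0,0],[0,0,0],-0.3],[[0,0,0.025],[0,0,0],-0.5],[[0,0,0.06],[0,0,0],-1],[[0,0,0.1],[0,0,0],-1]])

```text
clock: 17.68
ee_pos: [0.5541, 0.006, 0.2978]
orientation: [[0.999, 0.043, -0.006], [0.043, -0.999, -0.001], [-0.006, 0.001, -1.0]]
wrist_force: [1.3, 0.3, -0.4]
opening: 0.0627
grasp_force: 0.0
```

Call:
step_arm(steps=[[[0,0.02,0.03],[0,0,-1],-1],[[0,0.04,0.04],[0,0,-2],-1],[[-0.01,0.075,0.06],[0,0,-3],-1],[[-0.02,0.11,0.06],[0,0,-4],-1],[[-0.03,0.14,0.06],[0,0,-5],-1]])

```text
clock: 18.1
ee_pos: [0.5244, 0.1478, 0.3602]
orientation: [[0.884, -0.467, 0.003], [-0.467, -0.884, 0.002], [0.002, -0.003, -1.0]]
wrist_force: [0.4, -0.1, -1.1]
opening: 0.0859
grasp_force: 0.0
```

Run:
```python
from h import *
s=bot.sense();print(s["ee_pos"],s["opening"],s["clock"],s["qpos"])
I=bot.snapshot("top");S=bot.snapshot("side")
H=cv2.cvtColor(I,cv2.COLOR_BGR2HSV);m=(H[...,0]>17)&(H[...,0]<40)&(H[...,1]>60)
for b,w0 in(((290,285,325,315),(.4373,.0007)),((290,232,320,262),(.5532,.0057))):
    try:
        c=blob(m,b,3);x,y,w,h=cv2.boundingRect(c);print((x,y,w,h),onplane("top",(x+w/2-.5,y+h/2-.5),.030),"well",w0)
    except Exception as e: print(e)
cv2.imwrite("pics/c8.png",np.hstack([cv2.resize(I[215:330,270:345],(300,460),interpolation=2),cv2.resize(S[130:330,200:400],(500,500),interpolation=2)[:460]]))
# grasp frame on the plate
yaw,sl=-81.36,-30.0
xa=np.array([np.cos(np.radians(yaw))*np.cos(np.radians(sl)),np.sin(np.radians(yaw))*np.cos(np.radians(sl)),np.sin(np.radians(sl))])
ya=np.array([-np.sin(np.radians(yaw)),np.cos(np.radians(yaw)),0]);za=np.cross(xa,ya);print("normal",za)
R=np.c_[xa,-ya,-za];g=np.array([.5228,.2812,.1032])-.006*za
print("hover",to(g+.08*za,R));print("grasp",to(g,R),g)
```

```text
[0.5244 0.1478 0.3602] 0.08594405788287127 18.1 [ 0.5723  0.286  -0.2573  0.0001 -1.0239  0.5127]
(300, 292, 10, 11) [0.437  0.0025 0.03  ] well (0.4373, 0.0007)
(297, 242, 11, 11) [0.5506 0.0068 0.03  ] well (0.5532, 0.0057)
normal [ 0.0751 -0.4943  0.866 ]
hover (array([ 0.017 ,  0.0142, -0.0497]), array([ 4.2087,  3.0327, -8.7844]))
grasp (array([ 0.011 ,  0.0537, -0.119 ]), array([ 4.2087,  3.0327, -8.7844])) [0.5223 0.2842 0.098 ]
```

View pics/c8.png

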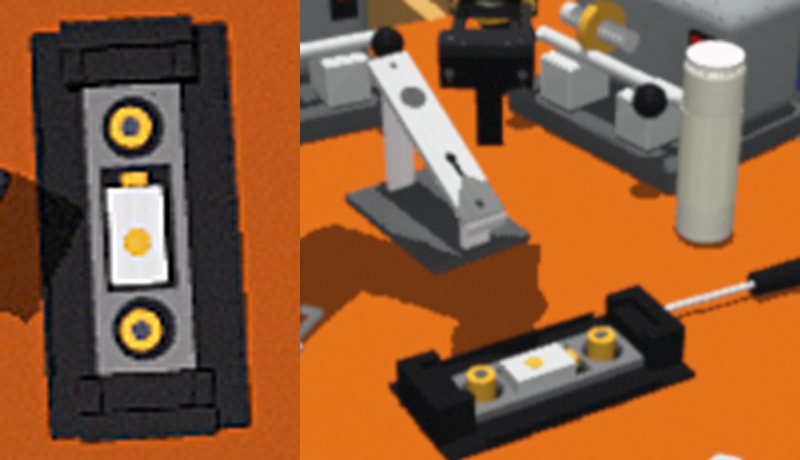

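Both knobs stand in their wells at (131,127) and (140,330) and the case is still flat. The backplate is undisturbed on the easel. I'll refine the plate's pose numerically.

Run:
```python
from h import *
# horizontal length check: ends at zc+-.049 must lie 169.7 mm apart (top), screws likewise
hi,lo=(122.,266.),(217.35,256.2); sh,sl=(129.,265.),(210.3,255.7)
for zc in(.098,.101,.104):
    a,b=onplane("top",hi,zc+.049),onplane("top",lo,zc-.049)
    c,d=onplane("top",sh,zc+.0425),onplane("top",sl,zc-.0425)
    e,f=onplane("side",(237.5,155.6),zc+.0425),onplane("side",(271.9,211.25),zc-.0425)
    for n,p,q in(("ends",a,b),("screws",c,d),("side",e,f)):
        v=q-p;print(zc,n,(p+q)[:2]/2,np.hypot(*v[:2])*1000,np.degrees(np.arctan2(v[1],v[0])))
# base of easel in top view at z=.01
t=cv2.imread("pics/top0.png");H=cv2.cvtColor(t,cv2.COLOR_BGR2HSV)
m=(H[...,1]<100)&(H[...,2]<130)&(H[...,2]>30)
w=[(143,246),(215.3,234),(221.5,280),(149.5,291.7)]
P=np.array([onplane("top",p,.01)[:2] for p in w]);print("base",P.mean(0),[np.linalg.norm(P[i]-P[(i+1)%4])*1000 for i in range(4)],np.degrees(np.arctan2(*(P[1]-P[0])[::-1])))
```

```text
0.098 ends [0.52   0.2823] 173.43412236359165 -82.37716930612599
0.098 screws [0.5215 0.2837] 147.71201196648238 -81.49089878676185
0.098 side [0.5282 0.2895] 150.20416793131903 -81.82700866746686
0.101 ends [0.5198 0.2814] 172.81229251192178 -82.36757553185039
0.101 screws [0.5213 0.2828] 147.18136042949882 -81.48047115057862
0.101 side [0.526  0.2842] 148.94566565084486 -81.68868190127085
0.104 ends [0.5196 0.2804] 172.19046754040895 -82.35791246602844
0.104 screws [0.5212 0.2818] 146.65071380284806 -81.46996805051963
0.104 side [0.5238 0.2788] 147.68804631359615 -81.54799849437832
base [0.5198 0.2868] [np.float64(171.074409715182), np.float64(108.58481045052392), np.float64(168.59901861361976), np.float64(107.86945741606607)] -81.44337100455623
```

Call:
step_arm(steps=[[[0.003,0.003,0.01],[0.45,0.33,-0.95],-1],[[0.006,0.006,0.02],[0.9,0.65,-1.9],-1],[[0.009,0.008,0.02],[1.3,0.95,-2.8],-1],[[0.012,0.011,0.02],[1.7,1.25,-3.6],-1],[[0.015,0.013,0.02],[2.1,1.5,-4.4],-1]])

```text
clock: 18.62
ee_pos: [0.5401, 0.159, 0.3786]
orientation: [[0.57, -0.815, -0.101], [-0.779, -0.576, 0.247], [-0.26, -0.062, -0.964]]
wrist_force: [-0.4, 0.2, 1.0]
opening: 0.087
grasp_force: 0.0
```

Call:
step_arm(steps=[[[0,0,0],[0.45,0.33,-0.95],-1],[[0,0,0],[0.9,0.65,-1.9],-1],[[0,0,0],[1.3,0.95,-2.8],-1],[[0,0,-0.02],[1.7,1.25,-3.6],-1],[[0,0,-0.04],[2.1,1.5,-4.4],-1]])

```text
clock: 19.03
ee_pos: [0.5402, 0.1587, 0.3393]
orientation: [[0.124, -0.99, -0.07], [-0.857, -0.142, 0.495], [-0.5, -0.002, -0.866]]
wrist_force: [-0.0, 0.1, -1.8]
opening: 0.0877
grasp_force: 0.0
```

```bash
cat >> h.py <<'E'
def plateframe(yaw,sl):
    y,s=np.radians([yaw,sl])
    xa=np.array([np.cos(y)*np.cos(s),np.sin(y)*np.cos(s),np.sin(s)]);ya=np.array([-np.sin(y),np.cos(y),0]);za=np.cross(xa,ya)
    return np.c_[xa,-ya,-za],za
E
python3 - <<'E'
from h import *
R,za=plateframe(-81.6,-30);g=np.array([.521,.282,.1015])-.005*za
for d in(.05,0):print(d,to(g+d*za,R))
print(g,bot.sense()["qpos"])
E
```

```text
0.05 (array([-0.0039,  0.02  , -0.0568]), array([-0.0034,  0.0156,  0.0357]))
0 (array([-0.0076,  0.0447, -0.1001]), array([-0.0034,  0.0156,  0.0357]))
[0.5206 0.2845 0.0972] [ 0.418   0.339  -0.0669 -0.5754 -1.0837 -0.0203]
```

Call:
step_arm(steps=[[[-0.002,0.008,-0.025],[0,0,0],-1],[[-0.004,0.02,-0.05],[0,0,0],-1],[[-0.004,0.02,-0.057],[0,0,0],-1],[[-0.004,0.02,-0.057],[0,0,0],-1],[[-0.004,0.02,-0.057],[0,0,0],-1]])

```text
clock: 19.45
ee_pos: [0.5362, 0.1787, 0.282]
orientation: [[0.127, -0.989, -0.073], [-0.858, -0.147, 0.492], [-0.497, 0.0, -0.868]]
wrist_force: [0.5, 0.4, 0.7]
opening: 0.087
grasp_force: 0.0
```

Call:
step_arm(steps=[[[-0.001,0.007,-0.012],[0,0,0],-1],[[-0.002,0.014,-0.024],[0,0,0],-1],[[-0.003,0.019,-0.033],[0,0,0],-1],[[-0.0035,0.023,-0.04],[0,0,0],-1],[[-0.004,0.025,-0.043],[0,0,0],-1]])

```text
clock: 19.87
ee_pos: [0.5312, 0.2048, 0.2372]
orientation: [[0.126, -0.989, -0.076], [-0.858, -0.147, 0.492], [-0.497, 0.003, -0.868]]
wrist_force: [-0.6, -0.6, 0.9]
opening: 0.0874
grasp_force: 0.0
```

Call:
step_arm(steps=[[[0,0,0],[0,0,0],-1],[[0,0,0],[0,0,0],-1],[[0,0,0],[0,0,0],-1],[[0,0,0],[0,0,0],0],[[0,0,0],[0,0,0],0]], grip_force=10)

```text
clock: 20.28
ee_pos: [0.5318, 0.204, 0.2393]
orientation: [[0.127, -0.989, -0.073], [-0.858, -0.146, 0.493], [-0.498, -0.0, -0.867]]
wrist_force: [0.2, -0.1, -0.8]
opening: 0.0802
grasp_force: 0.0
```

Run:
```python
from h import *
R,za=plateframe(-81.6,-30);g=np.array([.521,.282,.1015])-.005*za
print(to(g,R)); s=bot.sense();print(s["opening"],s["wrist_force"],s["clock"])
# plate yaw/lateral from the long edges in the top view is hidden by the arm; check side view screws
S=bot.snapshot("side");cv2.imwrite("pics/s9.png",S)
c=s["ee_pos"]+.164*s["orientation"][:,2];T=s["orientation"]
# finger inner faces at current opening, projected
o=s["opening"]/2
print("tips",[proj("side",c+T@[u,v,.018]) for v in(-o,o) for u in(-.0095,.0095)])
```

```text
(array([ 0.0008, -0.0007, -0.0001]), array([ 0.0217,  0.0056, -0.0027]))
0.08019986677447613 [ 0.2159 -0.0919 -0.77  ] 20.2833
tips [array([262.4523, 181.6848]), array([266.2172, 187.7201]), array([233.9834, 190.5679]), array([237.7448, 196.8071])]
```

Call:
step_arm(steps=[[[0,0,0],[0,0,0],1],[[0,0,0],[0,0,0],1],[[0,0,0],[0,0,0],1],[[0,0,0],[0,0,0],1],[[0,0,0],[0,0,0],1]], grip_force=10)

```text
clock: 20.75
ee_pos: [0.5321, 0.2043, 0.239]
orientation: [[0.127, -0.989, -0.072], [-0.858, -0.146, 0.493], [-0.498, -0.001, -0.867]]
wrist_force: [2.0, 2.0, 0.0]
opening: 0.0441
grasp_force: 1.0
```

Call:
step_arm(steps=[[[0,0,0],[0,0,0],1],[[0,0,0],[0,0,0],1],[[0,0,0],[0,0,0],1],[[0,0,0],[0,0,0],1],[[0,0,0],[0,0,0],1]])

```text
clock: 21.17
ee_pos: [0.5319, 0.2043, 0.2389]
orientation: [[0.127, -0.989, -0.073], [-0.858, -0.146, 0.493], [-0.498, -0.0, -0.867]]
wrist_force: [2.7, 1.0, -1.2]
opening: 0.0441
grasp_force: 10.0
```

Call:
step_arm(steps=[[[0,0,0],[0,0,0],1],[[0,0,0],[0,0,0],1],[[0,0,0],[0,0,0],1],[[0,0,0],[0,0,0],1],[[0,0,0],[0,0,0],1]], grip_force=60)

```text
clock: 21.58
ee_pos: [0.5318, 0.2042, 0.239]
orientation: [[0.127, -0.989, -0.073], [-0.858, -0.146, 0.493], [-0.498, 0.0, -0.867]]
wrist_force: [1.8, 0.8, 0.5]
opening: 0.0433
grasp_force: 59.9
```

Call:
step_arm(steps=[[[0.001,-0.005,0.009],[0,0,0],1],[[0.002,-0.012,0.022],[0,0,0],1],[[0.003,-0.022,0.039],[0,0,0],1],[[0.004,-0.034,0.06],[0,0,0],1],[[0.004,-0.045,0.085],[0,0,0],1]])

```text
clock: 22.0
ee_pos: [0.5348, 0.1575, 0.3239]
orientation: [[0.125, -0.989, -0.078], [-0.859, -0.147, 0.49], [-0.496, 0.006, -0.868]]
wrist_force: [0.4, -0.6, -1.4]
opening: 0.043
grasp_force: 59.9
```

Call:
step_arm(steps=[[[0,-0.01,0.02],[0,0,0],1],[[0,-0.02,0.035],[0,0,0],1],[[0,-0.02,0.035],[0,0,0],1],[[0,-0.02,0.035],[0,0,0],1],[[0,-0.02,0.035],[0,0,0],1]])

```text
clock: 22.42
ee_pos: [0.5349, 0.1388, 0.3579]
orientation: [[0.125, -0.989, -0.076], [-0.858, -0.146, 0.492], [-0.498, 0.004, -0.867]]
wrist_force: [0.1, 0.4, -2.6]
opening: 0.0433
grasp_force: 59.9
```

Run:
```python
from h import *
s=bot.sense();print(s["ee_pos"],s["opening"],s["grasp_force"],s["wrist_force"],s["moment"],s["qpos"],s["clock"])
R0=s["orientation"]
Rl,_=plateframe(-81.6,0)
print("level",np.degrees(Ro.from_matrix(Rl@R0.T).as_rotvec())/6)
g=s["ee_pos"]+.164*R0[:,2];print("grasp now",g)
print("tray level",to((.4953,.0032,.12),down(2.45)))
# plate seen in side view: white blob principal ends
S=bot.snapshot("side");cv2.imwrite("pics/s10.png",S);cv2.imwrite("pics/t10.png",bot.snapshot("top"))
```

```text
[0.5349 0.1388 0.3579] 0.043268496089451464 59.87708603963256 [ 0.0937  0.4409 -2.6235] [-1.302  -0.2091  0.0181] [ 0.39    0.3081 -0.0649 -0.5638 -1.132  -0.0163] 22.4167
level [-4.9156 -0.76    0.007 ]
grasp now [0.5225 0.2195 0.2156]
tray level (array([-0.0396, -0.1356, -0.0739]), array([-3.4375, -4.217 , 13.6729]))
```

Call:
step_arm(steps=[[[-0.002,0,0],[-1,-0.15,0],1],[[-0.004,0,0],[-2,-0.3,0],1],[[-0.006,0,0],[-3,-0.46,0],1],[[-0.008,0,0],[-4,-0.6,0],1],[[-0.01,0,0],[-4.92,-0.76,0],1]])

```text
clock: 22.93
ee_pos: [0.5253, 0.14, 0.3576]
orientation: [[0.148, -0.989, 0.001], [-0.989, -0.148, -0.006], [0.006, -0.0, -1.0]]
wrist_force: [-0.3, -0.9, -1.9]
opening: 0.0435
grasp_force: 59.9
```

Call:
step_arm(steps=[[[-0.002,-0.01,0],[0,0,1.1],1],[[-0.004,-0.02,0],[0,0,2.2],1],[[-0.006,-0.03,0],[0,0,3.3],1],[[-0.008,-0.04,0],[0,0,4.4],1],[[-0.01,-0.05,0],[0,0,5.5],1]])

```text
clock: 23.35
ee_pos: [0.5153, 0.0893, 0.3574]
orientation: [[0.667, -0.745, -0.001], [-0.745, -0.667, 0.001], [-0.001, 0.0, -1.0]]
wrist_force: [-0.7, 0.1, -2.9]
opening: 0.0436
grasp_force: 59.9
```

Call:
step_arm(steps=[[[-0.004,-0.016,-0.01],[0,0,1.1],1],[[-0.008,-0.032,-0.02],[0,0,2.2],1],[[-0.012,-0.048,-0.03],[0,0,3.3],1],[[-0.016,-0.064,-0.04],[0,0,4.4],1],[[-0.02,-0.08,-0.05],[0,0,5.5],1]])

```text
clock: 23.77
ee_pos: [0.4952, 0.0089, 0.3073]
orientation: [[0.965, -0.262, -0.001], [-0.262, -0.965, 0.002], [-0.002, -0.002, -1.0]]
wrist_force: [-0.8, -1.7, -1.7]
opening: 0.0434
grasp_force: 59.9
```

Call:
step_arm(steps=[[[0,-0.002,0],[0,0,1],1],[[0,-0.004,0],[0,0,2],1],[[0,-0.006,0],[0,0,3],1],[[0,-0.006,0],[0,0,3],1],[[0,-0.006,0],[0,0,3],1]])

```text
clock: 24.18
ee_pos: [0.4956, 0.0034, 0.308]
orientation: [[0.999, 0.04, -0.002], [0.04, -0.999, 0.002], [-0.002, -0.002, -1.0]]
wrist_force: [0.3, 0.3, -1.9]
opening: 0.0435
grasp_force: 59.9
```

Run:
```python
from h import *
s=bot.sense();print(s["ee_pos"],s["opening"],s["grasp_force"],s["wrist_force"],s["clock"])
print("tray",to((.4953,.0032,.040),down(2.45)))
S=bot.snapshot("side");I=bot.snapshot("top");cv2.imwrite("pics/s11.png",S);cv2.imwrite("pics/t11.png",I)
R=s["orientation"];g=s["ee_pos"]+.164*R[:,2]
for n,J in(("top",I),("side",S)):
    for u in(-.098,.098): print(n,u,[proj(n,g+R@[u,v,w]).round(1) for v,w in((-.022,-.005),(.022,-.005),(.022,.007))])
H=cv2.cvtColor(I,cv2.COLOR_BGR2HSV);m=(H[...,1]<50)&(H[...,2]>130)
p=proj("top",g);x0,y0=int(p[0])-28,int(p[1])-75
for y in range(y0,y0+130,2): print(y,"".join("#" if a else "." for a in m[y,x0:x0+60]))
```

```text
[0.4956 0.0034 0.308 ] 0.043489154950212563 59.87680032849312 [ 0.2823  0.2701 -1.9133] 24.1833
tray (array([-0.0003, -0.0002, -0.104 ]), array([-0.0208, -0.016 ,  0.0253]))
top -0.098 [array([292.9, 319.3]), array([314.8, 318. ]), array([314.9, 317.6])]
top 0.098 [array([288.1, 222.2]), array([309.6, 221. ]), array([309.7, 221.8])]
side -0.098 [array([246.3, 230.9]), array([256.3, 241.7]), array([256.5, 246.9])]
side 0.098 [array([331.7, 206.9]), array([343. , 216.4]), array([342.8, 221.4])]
194 ................##..........................................
196 ................##..........................................
198 ................##..........................................
200 ................##..........................................
202 ................##..........................................
204 ................##..........................................
206 ................##..........................................
208 ...............###..........................................
210 ...............###..........................................
212 .............
[... 2922 characters left out ...]
..........######################..................
304 ....................######################..................
306 ....................######################..................
308 .....................#####################..................
310 .....................#####################..................
312 .....................#########...#########..................
314 .....................########....##########.................
316 .....................######################.................
318 .....................#####################..................
320 ............................................................
322 ............................................................
```

```bash
cat > pl.py <<'E'
from h import *
def plate(I,zf,c=(.4953,.0032)):
    g=I.astype(float).min(2); out=[]
    for sgn in(1,-1):
        L=[];Rr=[];E=[]
        p0=proj("top",(c[0]+sgn*.092,c[1]+sgn*.004,zf));y0=int(round(p0[1]))
        def cross(prof,lo,step): # subpixel crossing of level 90 going outward from lo
            i=lo
            while prof[i]>90: i+=step
            return i-step+step*(prof[i-step]-90)/(prof[i-step]-prof[i])
        for y in range(y0-2,y0+4):
            L.append((cross(g[y],int(p0[0])-7,-1),y));Rr.append((cross(g[y],int(p0[0])+7,1),y))
        for x in range(int(p0[0])-7,int(p0[0])+8):E.append((x,cross(g[:,x],y0,-sgn)))
        W=lambda q:np.array([onplane("top",t,zf)[:2] for t in q]).mean(0)
        l,r,e=W(L),W(Rr),W(E);out.append((l,r,e));print(sgn,"L",l,"R",r,"width",np.hypot(*(l-r)),"end",e)
    (a,b,e),(a2,b2,e2)=out
    d=(a+b)/2-(a2+b2)/2;cen=(e+e2)/2
    print("len",np.hypot(*(e-e2)),"yaw",np.degrees(np.arctan2(d[1],d[0])),"centre x",cen[0],"y",((a+b+a2+b2)/4)[1])
E
python3 - <<'E'
from pl import *
s=bot.sense();R=s["orientation"];g=s["ee_pos"]+.164*R[:,2];print(g,np.degrees(np.arctan2(R[1,0],R[0,0])))
plate(cv2.imread("pics/t11.png"),g[2]+.005)
E
```

```text
[0.4955 0.0039 0.1443] 2.352291422026497
1 L [0.5877 0.0374] R [ 0.5869 -0.0122] width 0.04964657573028008 end [0.5916 0.0073]
-1 L [0.402  0.0214] R [ 0.4013 -0.0199] width 0.041292646943369656 end [ 0.3961 -0.0005]
len 0.1956672193977635 yaw 3.657348628655671 centre x 0.4938695613558126 y 0.006679850197749888
```

Call:
step_arm(steps=[[[0.0013,-0.001,-0.03],[0,0,0],1],[[0.0013,-0.001,-0.06],[0,0,0],1],[[0.0013,-0.001,-0.08],[0,0,0],1],[[0.0013,-0.001,-0.088],[0,0,0],1],[[0.0013,-0.001,-0.09],[0,0,0],1]])

```text
clock: 24.7
ee_pos: [0.4966, 0.0022, 0.2172]
orientation: [[0.999, 0.042, -0.004], [0.042, -0.999, 0.001], [-0.004, -0.001, -1.0]]
wrist_force: [-0.2, 0.9, -1.5]
opening: 0.0432
grasp_force: 59.9
```

Call:
step_arm(steps=[[[0,0,0],[0,0,0],1],[[0,0,0],[0,0,0],1],[[0,0,0],[0,0,0],1],[[0,0,0],[0,0,0],1],[[0,0,0],[0,0,0],1]])

```text
clock: 25.12
ee_pos: [0.4972, 0.0023, 0.2197]
orientation: [[0.999, 0.043, 0.002], [0.043, -0.999, 0.003], [0.002, -0.003, -1.0]]
wrist_force: [-0.3, 0.9, -1.8]
opening: 0.0431
grasp_force: 59.9
```

Run:
```python
from pl import *
s=bot.sense();R=s["orientation"];g=s["ee_pos"]+.164*R[:,2];print(g,np.degrees(np.arctan2(R[1,0],R[0,0])),s["wrist_force"],s["clock"])
print("tray",to((.4968,.0026,.040),down(2.45)))
I=bot.snapshot("top");S=bot.snapshot("side")
plate(I,g[2]+.005)
H=cv2.cvtColor(S,cv2.COLOR_BGR2HSV);m=(H[...,1]<70)&(H[...,2]>95)
for u in(-.098,.098):
    P=[proj("side",g+R@[u,v,w]) for v,w in((-.022,-.005),(.022,-.005),(.022,.007))];print(u,np.round(P,1).tolist())
    x,y=map(int,P[1]);x0=x-18
    print("cols from",x0)
    for r in range(y-16,y+12): print(r,"".join("#" if a else "." for a in m[r,x0:x0+36]))
```

```text
[0.4975 0.0027 0.0557] 2.4526831861990206 [-0.2844  0.8784 -1.8393] 25.1167
tray (array([-0.0004,  0.0003, -0.0157]), array([-0.0288,  0.02  , -0.0005]))
1 L [0.5855 0.0309] R [ 0.5848 -0.0136] width 0.04452787070381384 end [0.5936 0.0072]
-1 L [0.4023 0.0214] R [ 0.4018 -0.0108] width 0.032166206151741705 end [0.3977 0.0007]
len 0.1959795962717907 yaw 1.0552344537581473 centre x 0.49561983818059185 y 0.006955824668060488
-0.098 [[249.5, 267.9], [259.2, 279.2], [259.4, 284.1]]
cols from 241
263 .........................########...
264 ......................##########....
265 ...................#############....
266 ...............##################...
267 ............######################..
268 ..........##########################
269 ..........##########################
270 ..........##########################
271 ..........##########################
272 ..........##########################
273 ...........#########################
274 ............########################
275 .............#######################
276 ..............######################
277 ..............############
[... 1060 characters left out ...]
...
247 ....................................
248 .............##....................#
249 ............#####...............####
250 ...........#######..........########
251 ...........#######.......########...
252 ...........########...########......
253 ...........#######....####..........
254 ...........#######.....#............
255 ............######..................
256 ............#####...................
257 ...........###......................
258 ....................................
259 ......#.............................
260 ..###...............................
261 ###.................................
262 ....................................
263 ....................................
```

Call:
step_arm(steps=[[[-0.0003,-0.0005,-0.003],[0,0,0],1],[[-0.0003,-0.0005,-0.006],[0,0,0],1],[[-0.0003,-0.0005,-0.009],[0,0,0],1],[[-0.0003,-0.0005,-0.011],[0,0,0],1],[[-0.0003,-0.0005,-0.012],[0,0,0],1]])

```text
clock: 25.63
ee_pos: [0.4965, 0.0016, 0.2062]
orientation: [[0.999, 0.043, -0.001], [0.043, -0.999, 0.002], [-0.001, -0.002, -1.0]]
wrist_force: [0.6, -0.7, -2.4]
opening: 0.0432
grasp_force: 59.9
```

Call:
step_arm(steps=[[[0,0,0],[0,0,0],1],[[0,0,0],[0,0,0],1],[[0,0,-0.001],[0,0,0],1],[[0,0,-0.001],[0,0,0],1],[[0,0,-0.001],[0,0,0],1]])

```text
clock: 26.05
ee_pos: [0.4967, 0.0017, 0.2058]
orientation: [[0.999, 0.043, 0.0], [0.043, -0.999, 0.002], [0.0, -0.002, -1.0]]
wrist_force: [-0.6, 0.7, -0.8]
opening: 0.0434
grasp_force: 59.9
```

Run:
```python
from pl import *
s=bot.sense();R=s["orientation"];g=s["ee_pos"]+.164*R[:,2];print(g,R[:,2],s["wrist_force"],s["clock"])
plate(bot.snapshot("top"),g[2]+.005)
```

```text
[0.4967 0.0021 0.0418] [ 0.0003  0.0024 -1.    ] [-0.6357  0.6702 -0.7647] 26.05
1 L [nan nan] R [ 0.5864 -0.0139] width nan end [0.5927 0.0078]
-1 L [0.4036 0.0195] R [ 0.403  -0.0221] width 0.04160097049550438 end [0.3968 0.0013]
len 0.19604872685484265 yaw nan centre x 0.494748340321362 y nanpl.py:10: RuntimeWarning: divide by zero encountered in scalar divide
  return i-step+step*(prof[i-step]-90)/(prof[i-step]-prof[i])
```

Call:
step_arm(steps=[[[0,0,-0.0005],[0,0,0],1],[[0,0,-0.001],[0,0,0],1],[[0,0,-0.001],[0,0,0],1],[[0,0,-0.001],[0,0,0],1],[[0,0,-0.001],[0,0,0],1]])

```text
clock: 26.52
ee_pos: [0.4967, 0.0017, 0.2048]
orientation: [[0.999, 0.043, 0.0], [0.043, -0.999, 0.002], [0.0, -0.002, -1.0]]
wrist_force: [0.8, 0.6, -0.9]
opening: 0.0433
grasp_force: 59.9
```

Call:
step_arm(steps=[[[0,0,-0.0005],[0,0,0],1],[[0,0,-0.0005],[0,0,0],1],[[0,0,-0.0005],[0,0,0],1],[[0,0,-0.0005],[0,0,0],1],[[0,0,-0.0005],[0,0,0],1]])

```text
clock: 26.93
ee_pos: [0.4967, 0.0017, 0.2046]
orientation: [[0.999, 0.043, 0.0], [0.043, -0.999, 0.002], [0.001, -0.002, -1.0]]
wrist_force: [-1.9, 0.3, 4.5]
opening: 0.0434
grasp_force: 59.9
```

Call:
step_arm(steps=[[[0,0,0],[0,0,0],1],[[0,0,0],[0,0,0],1],[[0,0,0],[0,0,0],1],[[0,0,0],[0,0,0],1],[[0,0,0],[0,0,0],1]], grip_force=5)

```text
clock: 27.35
ee_pos: [0.4968, 0.0017, 0.2046]
orientation: [[0.999, 0.043, 0.0], [0.043, -0.999, 0.002], [0.001, -0.002, -1.0]]
wrist_force: [-2.0, 0.9, 5.2]
opening: 0.0442
grasp_force: 5.0
```

Call:
step_arm(steps=[[[0,0,0],[0,0,0],0],[[0,0,0],[0,0,0],-0.2],[[0,0,0],[0,0,0],-0.5],[[0,0,0],[0,0,0],-0.5],[[0,0,0],[0,0,0],-0.5]])

```text
clock: 27.77
ee_pos: [0.4967, 0.0017, 0.204]
orientation: [[0.999, 0.043, 0.0], [0.043, -0.999, 0.002], [0.0, -0.002, -1.0]]
wrist_force: [0.1, 0.7, 0.2]
opening: 0.0614
grasp_force: 0.0
```

Call:
step_arm(steps=[[[0,0,0],[0,0,0],-0.8],[[0,0,0.01],[0,0,0],-0.8],[[0,0,0.04],[0,0,0],-0.8],[[0,0,0.08],[0,0,0],-0.8],[[0,0,0.12],[0,0,0],-0.8]])

```text
clock: 28.18
ee_pos: [0.4963, 0.0015, 0.3249]
orientation: [[0.999, 0.043, -0.003], [0.043, -0.999, 0.001], [-0.003, -0.002, -1.0]]
wrist_force: [0.8, -0.1, 0.2]
opening: 0.0775
grasp_force: 0.0
```

Call:
step_arm(steps=[[[0,-0.036,0.02],[0,0,0],-0.8],[[0,-0.072,0.03],[0,0,0],-0.8],[[0,-0.108,0.04],[0,0,0],-0.8],[[0,-0.144,0.04],[0,0,0],-0.8],[[0,-0.18,0.04],[0,0,0],-0.8]])

```text
clock: 28.6
ee_pos: [0.4964, -0.1799, 0.3653]
orientation: [[0.999, 0.043, 0.003], [0.043, -0.999, 0.002], [0.003, -0.002, -1.0]]
wrist_force: [0.1, -0.4, -0.5]
opening: 0.0787
grasp_force: 0.0
```

Run:
```python
from pl import *
s=bot.sense();print(s["ee_pos"],s["clock"],s["wrist_force"])
I=bot.snapshot("top");S=bot.snapshot("side");cv2.imwrite("pics/t12.png",I);cv2.imwrite("pics/s12.png",S)
H=cv2.cvtColor(I,cv2.COLOR_BGR2HSV)
c=blob((H[...,1]<60)&(H[...,2]>110),(270,215,345,335),3);print("plate rect",rect("top",c,.045),"tray (.4953,.0032) 2.45")
H=cv2.cvtColor(S,cv2.COLOR_BGR2HSV);m=(H[...,1]<70)&(H[...,2]>95)
c=blob(m,(236,200,360,310),3);h=c[:,0];print("side extremes L,R,T,B",h[h[:,0].argmin()],h[h[:,0].argmax()],h[h[:,1].argmin()],h[h[:,1].argmax()],cv2.contourArea(c))
k,n=np.cos(np.radians(2.45)),np.sin(np.radians(2.45))
print([proj("side",(.4953+k*a-n*b,.0032+n*a+k*b,z)).round(1).tolist() for a,b,z in((-.098,.022,.045),(.098,-.022,.045),(.098,.022,.045),(-.098,-.022,.033))])
```

```text
[ 0.4964 -0.1799  0.3653] 28.6 [ 0.1201 -0.3632 -0.4651]
plate rect (array([ 0.4789, -0.0039]), array([167.6701, 245.6653]), np.float32(-0.84571004)) tray (.4953,.0032) 2.45
side extremes L,R,T,B [251 274] [341 259] [329 248] [259 287] 1554.0
[[248.7, 274.3], [341.1, 258.3], [330.2, 248.3], [258.5, 290.4]]
```

Call:
step_arm(steps=[[[0,-0.036,0],[0,0,0],-0.8],[[0,-0.072,0],[0,0,0],-0.8],[[0,-0.108,0],[0,0,0],-0.8],[[0,-0.144,0],[0,0,0],-0.8],[[0,-0.15,0],[0,0,0],-0.8]])

```text
clock: 29.12
ee_pos: [0.4966, -0.332, 0.3635]
orientation: [[0.999, 0.039, -0.0], [0.039, -0.999, 0.002], [-0.0, -0.002, -1.0]]
wrist_force: [0.6, -0.3, 0.3]
opening: 0.0781
grasp_force: 0.0
```

Run:
```python
from pl import *
I=bot.snapshot("top");H=cv2.cvtColor(I,cv2.COLOR_BGR2HSV)
m=(H[...,1]<60)&(H[...,2]>110)
c=blob(m,(280,215,330,335));print("plate rect",rect("top",c,.045),"tray (.4953,.0032) 2.45")
S=bot.snapshot("side");H=cv2.cvtColor(S,cv2.COLOR_BGR2HSV);c=blob((H[...,1]<70)&(H[...,2]>95),(236,200,360,310));print(cv2.minAreaRect(c))
print(bot.sense()["qd"])
```

```text
plate rect (array([0.495, 0.005]), array([194.9865,  48.6164]), np.float32(3.2593033)) tray (.4953,.0032) 2.45
((297.6266784667969, 272.44512939453125), (26.83540153503418, 92.05530548095703), 71.79151916503906)
[ 0.0454 -0.0268 -0.0296 -0.0097 -0.0017 -0.0099]
```

```bash
python3 -c "
from station import bot
print(bot.close_job())"
```

```text
the job is handed in; nothing more can be done
None
```

The kit is packed and handed in at about 29 s: case in the recess, a knob in each well, backplate measured flat on both ledges about 2 mm and 0.8° from the tray's axis. The hand-in gave no verdict, and I viewed 12 pictures, over the limit of 10.

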